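# Stack the sample totes for the courier tray

### The arm

A 6-joint arm with a two-finger parallel gripper is mounted at the origin on the work surface. World frame = base frame: x ahead of the robot, y to its left, z up, the work surface at z = 0. Lengths are in m, angles in rad, forces in N, time in s.
With the tool pointing down it reaches from about 0.375 to 0.975 m from the base axis. Payload 3.8 kg.
Tool frame: the origin (TCP) lies at the very end of the fingers, on their centre line; the grasp point (between the pads) lies 19 mm behind it; y points along the fingers, x is the direction in which the jaws open and shut, and the axes are right-handed (so a half turn about y gives the same grasp; the last joint's range is limited). The gripper opens to 85 mm and grips with 20 to 120 N. Pads are 22 mm wide; open, the fingers measure 114 mm over their backs; the gripper's body (76 mm by 85 mm) begins 54 mm behind the grasp point. The pads swing forward as they close: fully open they stand 13 mm farther back than shut.
Start: joints at [1.143, 0.264, 1.604, -0, 1.274, -0.037], TCP at [0.257, 0.624, 0.231] pointing down, gripper open.
Joint ranges: [-2.63, 2.63], [-0.94, 2.18], [0.31, 2.57], [-1.31, 4.45], [0, 2.66], [-2.55, 2.55]. Speed limits (rad/s): [2.57, 2.57, 3.14, 3.14, 3.14, 3.14].

### API

Orientations are given as a rotation vector (axis times angle).
In Python, from workcell import bot, cams gives the robot as it stands.
- The arm moves only by the tool play_rows, never from a script. Its argument "motion" is a list of rows, each a list of 2 entries, a list of its own where there are three numbers: the shift along the world's x, y, z normalised to -1 to 1, where 1 is 400 mm, then the turn, a rotation vector about the world's x, y, z normalised to -1 to 1, where 1 is pi/4 rad. In form: [[[tx, ty, tz], [ax, ay, az]], ...]. A call has 1 to 10 rows; each row is the pose to reach, as a shift and turn from the pose commanded when the call began; what a row does not reach only later rows make up. A row lasts 1/8 s, in which the tool goes at most 62.5 mm and 10.7 degrees, less where a joint would pass 70% of its speed; a pose out of reach is approached as far as the arm can. A call with a number of a shift or a turn outside -1 to 1 is refused whole. A call with a gripper value outside its range is refused whole. "gripper" is the closure, from 0 (fully open) to 1 (shut), set as the call begins (left out, the last holds). The fingers move at their own pace and stop on an object; "squeeze" is the grip in N (left out, the last holds). Time passes only in rows, so rows that repeat a pose let the fingers close. It gives the time, the measured TCP pose, the force and the opening at its end, in the units of the state.
- bot.read_state(): the state, without advancing time (a new reading comes with each control period).
- cams.read_camera(name): name is "scene" or "side" or "wrist"; returns (picture, depth): 384x512x3 uint8, red, green, blue; 384x512 float32, m along the optical axis (not along the pixel's ray), 0 where there is no reading.
- cams.calibration(name): a dict with "mtx" (3x3 intrinsics, pixels), "R" (3x3) and "t" (3): a world point X has camera coordinates R X + t; the wrist camera has in their place "tool_from_camera" (4x4, takes a point from camera to tool coordinates, whose origin is the TCP and whose axes are the tool frame's). Camera axes: x right, y down, z forward; pixel columns grow to the right and rows downward; lengths in m; the calibration is good to about 2 mm. The wrist camera is an equidistant fisheye: a pixel r from the principal point sees the ray r / f radians off the axis. A picture is of the moment at which its call begins: read the wrist's pose just before it. calibration takes no time and is no camera call.
- bot.finish_job(): hands the job in, once; it reports no verdict.
Trained networks look in the newest picture that a camera, given by its name, has taken for a name from the list of things; names that differ only in an ending like _2 or _b are one class to them, and where a whole thing is asked for, a point or a joint stands for the part that bears it (a point fixed in the world has none). Each returns a list of dicts, best first, with "conf" (0 to 1); they miss things now and then, are a little off and sometimes report something else, mostly with a low value. They report only what shows in the picture. A call takes as long as a camera call.
- cams.recognise(camera, label): "xyz" ([x, y, z] in m, in the coordinates of the camera as it stood for that picture, good to about 4 mm: the middle of the surface that is visible of it).
- cams.regions_of(camera, label): "mask" (384x512 bool, what is visible of it).
- cams.mark_of(camera, label): "xyz" ([x, y, z] in m, in the coordinates of the camera as it stood for that picture, good to about 4 mm: a listed point, or the origin of a listed thing).
The state is a dict: "time": time; "q": joint angles; "joint_vel": joint speeds; "joint_torque": joint torques, N m; "tool_pos": TCP position; "tcp_rot": TCP orientation; "wrist_force": force on the tool from outside, world axes, zero at the start; "torque": the same for the moment, N m; "width": opening from 0.0 (shut) to 1.0 (fully open).
Only numpy, scipy, OpenCV 4.12 (cv2) and the standard library are available. Lean on these libraries where they do the work, as an engineer would, in place of code of your own. Each camera call takes 0.05 s, during which the arm holds its last target.

### The job

Get the samples ready for the courier: roll the tray fully out from under the clear-topped steel shelf, stack all the white totes in one straight pile across the tray on its blue mat, each turned end for end from the one below (orange ends alternating) so that it stands on the ledges instead of nesting, with every blue-capped jar inside one of the totes. Then push the tray fully home under the shelf with the pile standing square, and leave the red-capped jar and the other things on the bench where they are.

Things in the scene. Friction and masses are not known exactly. Their poses are not given: they have to be found in the camera images.
- tote1: white stack-nest tote, may be absent; 176 x 68 mm over the rim (own x = length), 54 mm high, about 150 g; origin under its centre, z up. Rim band: top 14 mm, upright sides 3 mm thick; below it the walls slope in to a foot of 162 x 54 mm. Floor 3 mm thick, inside width 48 mm at the floor from own x = -60 to +38 mm (28 mm at the recesses beyond), 62 mm at the rim. Grip across the rim, mid-length
- tote1_orange (a point): top centre of the orange rim end of tote1: own x = +86.5, z = +54 mm; other end white. Ledges 8 mm below the rim are unevenly spaced: a tote set on top turned by 180 degrees stands on them, its foot 8 mm inside the rim below with 3 mm play every way, 46 mm higher than that tote; the same way round it sinks in and nests (30 mm higher, or on what is inside)
- tote2: white stack-nest tote, may be absent; 176 x 68 mm over the rim (own x = length), 54 mm high, about 150 g; origin under its centre, z up. Rim band: top 14 mm, upright sides 3 mm thick; below it the walls slope in to a foot of 162 x 54 mm. Floor 3 mm thick, inside width 48 mm at the floor from own x = -60 to +38 mm (28 mm at the recesses beyond), 62 mm at the rim. Grip across the rim, mid-length
- tote2_orange (a point): top centre of the orange rim end of tote2: own x = +86.5, z = +54 mm; other end white. Ledges 8 mm below the rim are unevenly spaced: a tote set on top turned by 180 degrees stands on them, its foot 8 mm inside the rim below with 3 mm play every way, 46 mm higher than that tote; the same way round it sinks in and nests (30 mm higher, or on what is inside)
- tote3: white stack-nest tote, may be absent; 176 x 68 mm over the rim (own x = length), 54 mm high, about 150 g; origin under its centre, z up. Rim band: top 14 mm, upright sides 3 mm thick; below it the walls slope in to a foot of 162 x 54 mm. Floor 3 mm thick, inside width 48 mm at the floor from own x = -60 to +38 mm (28 mm at the recesses beyond), 62 mm at the rim. Grip across the rim, mid-length
- tote3_orange (a point): top centre of the orange rim end of tote3: own x = +86.5, z = +54 mm; other end white. Ledges 8 mm below the rim are unevenly spaced: a tote set on top turned by 180 degrees stands on them, its foot 8 mm inside the rim below with 3 mm play every way, 46 mm higher than that tote; the same way round it sinks in and nests (30 mm higher, or on what is inside)
- tote4: white stack-nest tote, may be absent; 176 x 68 mm over the rim (own x = length), 54 mm high, about 150 g; origin under its centre, z up. Rim band: top 14 mm, upright sides 3 mm thick; below it the walls slope in to a foot of 162 x 54 mm. Floor 3 mm thick, inside width 48 mm at the floor from own x = -60 to +38 mm (28 mm at the recesses beyond), 62 mm at the rim. Grip across the rim, mid-length
- tote4_orange (a point): top centre of the orange rim end of tote4: own x = +86.5, z = +54 mm; other end white. Ledges 8 mm below the rim are unevenly spaced: a tote set on top turned by 180 degrees stands on them, its foot 8 mm inside the rim below with 3 mm play every way, 46 mm higher than that tote; the same way round it sinks in and nests (30 mm higher, or on what is inside)
- jar1: sample jar with a blue cap, may be absent: amber, 36 mm across the cap (34 mm below), 38 mm tall, standing upright at the start; origin at the centre of its underside, z up. About 60 g. It fits under a stacked tote, standing or lying
- jar2: sample jar with a blue cap, may be absent: amber, 36 mm across the cap (34 mm below), 38 mm tall, standing upright at the start; origin at the centre of its underside, z up. About 60 g. It fits under a stacked tote, standing or lying
- jar3: sample jar with a blue cap, may be absent: amber, 36 mm across the cap (34 mm below), 38 mm tall, standing upright at the start; origin at the centre of its underside, z up. About 60 g. It fits under a stacked tote, standing or lying
- tray (a joint): roll-out tray under the over-bench shelf: 0 = pushed fully home under the shelf, 0.16 m = fully out towards the robot (stops at both ends); it rolls with 1.5 N friction and stays where left
- tray_seat (a point): centre of the blue mat (60 x 180 mm, long side across the tray) on the tray's top, at that surface, moving with it; own -x = the way the tray comes out (roughly towards the robot), y along the mat, z up. The tray's edges stand 7 mm above its top, 42 mm behind and 107 mm to each side of this point
- tray_handle (a point): middle of the black bow handle's bar (a 10 mm round bar 100 mm long, along the tray's y, with a leg 46 mm long at each end) standing on the tray's near edge, 115 mm from tray_seat in -x and 44 mm above the tray's top
- bay: fixed over-bench shelf (steel posts, clear board), origin on the bench under the home place of tray_seat, same axes. Board: underside 238 mm above the bench, 16 mm thick, x = -38 to +70 mm, 280 mm wide. Posts 14 mm thick at x = -30 and +55, y = +-126 mm. The tray's top is 22 mm above the bench
- waste_jar: empty clear jar with a red cap, same size as the sample jars, among them: not to be packed; origin under its centre
- spray: green disinfectant bottle, 60 mm across, 150 mm tall, origin under its centre; bystander
- gel: clear bottle with a white cap, 44 mm across, 100 mm tall, origin under its centre; bystander

How it is judged:
On the way, in this order (a step that is already met when the one before it is completed fails the run):
1. the tray is rolled fully out (value of joint tray above 0.15 m), for 0.2 s.
2. all totes are stacked on the tray, orange ends alternating, with all the blue-capped jars inside, the tray still out (horizontal distance between each of tote1, tote2, tote3, tote4 and tray_seat below 0.02 m and angle between each of tote1, tote2, tote3, tote4's own z axis and vertical below 0.06 rad and angle between the x axis of each of tote1, tote2, tote3, tote4 and the y axis of tray_seat, either way round below 0.15 rad and (z of tote1 in the frame of tray_seat between -0.0035 and 0.0035 m or z of tote1 in the frame of tray_seat between 0.0425 and 0.0495 m or z of tote1 in the frame of tray_seat between 0.0885 and 0.0955 m or z of tote1 in the frame of tray_seat between 0.1345 and 0.1415 m) and (z of tote2 in the frame of tray_seat between -0.0035 and 0.0035 m or z of tote2 in the frame of tray_seat between 0.0425 and 0.0495 m or z of tote2 in the frame of tray_seat between 0.0885 and 0.0955 m or z of tote2 in the frame of tray_seat between 0.1345 and 0.1415 m) and (z of tote3 in the frame of tray_seat between -0.0035 and 0.0035 m or z of tote3 in the frame of tray_seat between 0.0425 and 0.0495 m or z of tote3 in the frame of tray_seat between 0.0885 and 0.0955 m or z of tote3 in the frame of tray_seat between 0.1345 and 0.1415 m) and (z of tote4 in the frame of tray_seat between -0.0035 and 0.0035 m or z of tote4 in the frame of tray_seat between 0.0425 and 0.0495 m or z of tote4 in the frame of tray_seat between 0.0885 and 0.0955 m or z of tote4 in the frame of tray_seat between 0.1345 and 0.1415 m) and (z of tote1 in the frame of tote2 below -0.07 m or z of tote1 in the frame of tote2 above 0.07 m or horizontal distance between tote1_orange and tote2_orange above 0.13 m) and (z of tote1 in the frame of tote3 below -0.07 m or z of tote1 in the frame of tote3 above 0.07 m or horizontal distance between tote1_orange and tote3_orange above 0.13 m) and (z of tote1 in the frame of tote4 below -0.07 m or z of tote1 in the frame of tote4 above 0.07 m or horizontal distance between tote1_orange and tote4_orange above 0.13 m) and (z of tote2 in the frame of tote3 below -0.07 m or z of tote2 in the frame of tote3 above 0.07 m or horizontal distance between tote2_orange and tote3_orange above 0.13 m) and (z of tote2 in the frame of tote4 below -0.07 m or z of tote2 in the frame of tote4 above 0.07 m or horizontal distance between tote2_orange and tote4_orange above 0.13 m) and (z of tote3 in the frame of tote4 below -0.07 m or z of tote3 in the frame of tote4 above 0.07 m or horizontal distance between tote3_orange and tote4_orange above 0.13 m) and ((x of jar1 in the frame of tote1 between -0.085 and 0.085 m and y of jar1 in the frame of tote1 between -0.032 and 0.032 m and z of jar1 in the frame of tote1 between -0.005 and 0.043 m) or (x of jar1 in the frame of tote2 between -0.085 and 0.085 m and y of jar1 in the frame of tote2 between -0.032 and 0.032 m and z of jar1 in the frame of tote2 between -0.005 and 0.043 m) or (x of jar1 in the frame of tote3 between -0.085 and 0.085 m and y of jar1 in the frame of tote3 between -0.032 and 0.032 m and z of jar1 in the frame of tote3 between -0.005 and 0.043 m) or (x of jar1 in the frame of tote4 between -0.085 and 0.085 m and y of jar1 in the frame of tote4 between -0.032 and 0.032 m and z of jar1 in the frame of tote4 between -0.005 and 0.043 m)) and ((x of jar2 in the frame of tote1 between -0.085 and 0.085 m and y of jar2 in the frame of tote1 between -0.032 and 0.032 m and z of jar2 in the frame of tote1 between -0.005 and 0.043 m) or (x of jar2 in the frame of tote2 between -0.085 and 0.085 m and y of jar2 in the frame of tote2 between -0.032 and 0.032 m and z of jar2 in the frame of tote2 between -0.005 and 0.043 m) or (x of jar2 in the frame of tote3 between -0.085 and 0.085 m and y of jar2 in the frame of tote3 between -0.032 and 0.032 m and z of jar2 in the frame of tote3 between -0.005 and 0.043 m) or (x of jar2 in the frame of tote4 between -0.085 and 0.085 m and y of jar2 in the frame of tote4 between -0.032 and 0.032 m and z of jar2 in the frame of tote4 between -0.005 and 0.043 m)) and ((x of jar3 in the frame of tote1 between -0.085 and 0.085 m and y of jar3 in the frame of tote1 between -0.032 and 0.032 m and z of jar3 in the frame of tote1 between -0.005 and 0.043 m) or (x of jar3 in the frame of tote2 between -0.085 and 0.085 m and y of jar3 in the frame of tote2 between -0.032 and 0.032 m and z of jar3 in the frame of tote2 between -0.005 and 0.043 m) or (x of jar3 in the frame of tote3 between -0.085 and 0.085 m and y of jar3 in the frame of tote3 between -0.032 and 0.032 m and z of jar3 in the frame of tote3 between -0.005 and 0.043 m) or (x of jar3 in the frame of tote4 between -0.085 and 0.085 m and y of jar3 in the frame of tote4 between -0.032 and 0.032 m and z of jar3 in the frame of tote4 between -0.005 and 0.043 m)) and value of joint tray above 0.12 m), for 0.2 s.
At the end, for the whole second after the job is handed in: tray home within 8 mm; totes level (0.06 rad), along the mat (0.15 rad), centres within 20 mm of its centre, at stacked heights (46 mm a level, within 3.5 mm), neighbours' orange ends opposite; every blue-capped jar in a tote, standing or lying (horizontal distance between each of tote1, tote2, tote3, tote4 and tray_seat below 0.02 m and angle between each of tote1, tote2, tote3, tote4's own z axis and vertical below 0.06 rad and angle between the x axis of each of tote1, tote2, tote3, tote4 and the y axis of tray_seat, either way round below 0.15 rad and (z of tote1 in the frame of tray_seat between -0.0035 and 0.0035 m or z of tote1 in the frame of tray_seat between 0.0425 and 0.0495 m or z of tote1 in the frame of tray_seat between 0.0885 and 0.0955 m or z of tote1 in the frame of tray_seat between 0.1345 and 0.1415 m) and (z of tote2 in the frame of tray_seat between -0.0035 and 0.0035 m or z of tote2 in the frame of tray_seat between 0.0425 and 0.0495 m or z of tote2 in the frame of tray_seat between 0.0885 and 0.0955 m or z of tote2 in the frame of tray_seat between 0.1345 and 0.1415 m) and (z of tote3 in the frame of tray_seat between -0.0035 and 0.0035 m or z of tote3 in the frame of tray_seat between 0.0425 and 0.0495 m or z of tote3 in the frame of tray_seat between 0.0885 and 0.0955 m or z of tote3 in the frame of tray_seat between 0.1345 and 0.1415 m) and (z of tote4 in the frame of tray_seat between -0.0035 and 0.0035 m or z of tote4 in the frame of tray_seat between 0.0425 and 0.0495 m or z of tote4 in the frame of tray_seat between 0.0885 and 0.0955 m or z of tote4 in the frame of tray_seat between 0.1345 and 0.1415 m) and (z of tote1 in the frame of tote2 below -0.07 m or z of tote1 in the frame of tote2 above 0.07 m or horizontal distance between tote1_orange and tote2_orange above 0.13 m) and (z of tote1 in the frame of tote3 below -0.07 m or z of tote1 in the frame of tote3 above 0.07 m or horizontal distance between tote1_orange and tote3_orange above 0.13 m) and (z of tote1 in the frame of tote4 below -0.07 m or z of tote1 in the frame of tote4 above 0.07 m or horizontal distance between tote1_orange and tote4_orange above 0.13 m) and (z of tote2 in the frame of tote3 below -0.07 m or z of tote2 in the frame of tote3 above 0.07 m or horizontal distance between tote2_orange and tote3_orange above 0.13 m) and (z of tote2 in the frame of tote4 below -0.07 m or z of tote2 in the frame of tote4 above 0.07 m or horizontal distance between tote2_orange and tote4_orange above 0.13 m) and (z of tote3 in the frame of tote4 below -0.07 m or z of tote3 in the frame of tote4 above 0.07 m or horizontal distance between tote3_orange and tote4_orange above 0.13 m) and ((x of jar1 in the frame of tote1 between -0.085 and 0.085 m and y of jar1 in the frame of tote1 between -0.032 and 0.032 m and z of jar1 in the frame of tote1 between -0.005 and 0.043 m) or (x of jar1 in the frame of tote2 between -0.085 and 0.085 m and y of jar1 in the frame of tote2 between -0.032 and 0.032 m and z of jar1 in the frame of tote2 between -0.005 and 0.043 m) or (x of jar1 in the frame of tote3 between -0.085 and 0.085 m and y of jar1 in the frame of tote3 between -0.032 and 0.032 m and z of jar1 in the frame of tote3 between -0.005 and 0.043 m) or (x of jar1 in the frame of tote4 between -0.085 and 0.085 m and y of jar1 in the frame of tote4 between -0.032 and 0.032 m and z of jar1 in the frame of tote4 between -0.005 and 0.043 m)) and ((x of jar2 in the frame of tote1 between -0.085 and 0.085 m and y of jar2 in the frame of tote1 between -0.032 and 0.032 m and z of jar2 in the frame of tote1 between -0.005 and 0.043 m) or (x of jar2 in the frame of tote2 between -0.085 and 0.085 m and y of jar2 in the frame of tote2 between -0.032 and 0.032 m and z of jar2 in the frame of tote2 between -0.005 and 0.043 m) or (x of jar2 in the frame of tote3 between -0.085 and 0.085 m and y of jar2 in the frame of tote3 between -0.032 and 0.032 m and z of jar2 in the frame of tote3 between -0.005 and 0.043 m) or (x of jar2 in the frame of tote4 between -0.085 and 0.085 m and y of jar2 in the frame of tote4 between -0.032 and 0.032 m and z of jar2 in the frame of tote4 between -0.005 and 0.043 m)) and ((x of jar3 in the frame of tote1 between -0.085 and 0.085 m and y of jar3 in the frame of tote1 between -0.032 and 0.032 m and z of jar3 in the frame of tote1 between -0.005 and 0.043 m) or (x of jar3 in the frame of tote2 between -0.085 and 0.085 m and y of jar3 in the frame of tote2 between -0.032 and 0.032 m and z of jar3 in the frame of tote2 between -0.005 and 0.043 m) or (x of jar3 in the frame of tote3 between -0.085 and 0.085 m and y of jar3 in the frame of tote3 between -0.032 and 0.032 m and z of jar3 in the frame of tote3 between -0.005 and 0.043 m) or (x of jar3 in the frame of tote4 between -0.085 and 0.085 m and y of jar3 in the frame of tote4 between -0.032 and 0.032 m and z of jar3 in the frame of tote4 between -0.005 and 0.043 m)) and value of joint tray below 0.008 m); the robot touches nothing.
It fails at once if the waste jar is displaced by more than 40 mm (distance of waste_jar from where it was at the start of the episode above 0.04 m).
It fails at once if the spray is displaced by more than 40 mm (distance of spray from where it was at the start of the episode above 0.04 m).
It fails at once if the gel is displaced by more than 40 mm (distance of gel from where it was at the start of the episode above 0.04 m).
Of tote1, tote2, tote3, tote4 only 3 to 4 are there at a start; the rules pass over those that are not, and their reading is None.
Of jar1, jar2, jar3 only 2 to 3 are there at a start; the rules pass over those that are not, and their reading is None.
At some moment in a run one of tote1, tote2, tote3, tote4, jar1, jar2, jar3 may be knocked a few centimetres aside while the robot is not near it.
Once in a run the grip may slacken for a moment while it holds something.
It also fails if it takes over 210 s, if anything falls off the work surface, if the arm or the gripper's body presses on something with over 40 N, if the wrist force passes 120 N, or if a joint passes its speed limit or range.

## Working session

There is one attempt and no reset: what is moved stays moved. The work goes in short steps, Python scripts to look and compute and a tool call to move; the robot and the scene stay as the last step left them, time stands still between calls to the robot, and variables do not carry over. Pictures are saved under pics/ and viewed, and the job is handed in when it is done.

Besides the shell and the picture viewer there is one more tool, called after ">>>" in YAML: its name, and indented under it one key for each argument. play_rows: Moves the arm, as the interface text tells. Its arguments: {"type":"object","properties":{"motion":{"type":"array","items":{"type":"array"}},"gripper":{"type":"number"},"squeeze":{"type":"number"}},"required":["motion"]}

```bash
ls; mkdir -p pics; cat > h.py <<'E'
import numpy as np, cv2
from workcell import bot, cams
from scipy.spatial.transform import Rotation as Ro
def snap(name,fn):
    p,d=cams.read_camera(name); cv2.imwrite('pics/'+fn,cv2.cvtColor(p,cv2.COLOR_RGB2BGR)); return p,d
def c2w(name,x,st=None):
    c=cams.calibration(name)
    x=np.atleast_2d(x)
    if name=='wrist':
        T=np.array(c['tool_from_camera']); st=st or bot.read_state()
        xt=x@T[:3,:3].T+T[:3,3]
        return xt@Ro.from_rotvec(st['tcp_rot']).as_matrix().T+np.array(st['tool_pos'])
    R=np.array(c['R']);t=np.array(c['t'])
    return (x-t)@R
def cloud(name,d):
    c=cams.calibration(name);K=np.array(c['mtx'])
    v,u=np.mgrid[0:384,0:512]
    X=np.stack([(u-K[0,2])/K[0,0]*d,(v-K[1,2])/K[1,1]*d,d],-1)
    W=c2w(name,X.reshape(-1,3)).reshape(384,512,3); W[d==0]=np.nan
    return W
def w2p(name,X):
    c=cams.calibration(name);K=np.array(c['mtx'])
    x=np.atleast_2d(X)@np.array(c['R']).T+np.array(c['t'])
    p=x@K.T; return p[:,:2]/p[:,2:]
E
python3 - <<'E'
from h import *
s=bot.read_state(); print(s)
for n in ['scene','side','wrist']:
    snap(n,n+'0.png')
    c=cams.calibration(n); print(n,c)
E
```

```text
pics
{'time': 0.0, 'q': array([ 1.14307721e+00,  2.64750794e-01,  1.60536856e+00, -3.46426605e-05,
        1.27369630e+00, -3.69107380e-02]), 'joint_vel': array([ 0.00136868, -0.00041255, -0.00167308,  0.00031365, -0.00176525,
        0.00027295]), 'joint_torque': array([ 2.52890723e-04, -5.15138948e+01, -3.67303884e+01, -1.96326396e-04,
        1.35421712e-02,  1.27165146e-05]), 'tool_pos': array([0.25684901, 0.62343597, 0.22996655]), 'tcp_rot': array([-1.37033464, -0.91530936,  0.91839791]), 'wrist_force': array([0.33711583, 0.52080276, 0.60973141]), 'torque': array([ 0.01134195, -0.07699086,  0.04554371]), 'width': 0.9961941387312745}
scene {'mtx': array([[352.49603252,   0.        , 254.03392726],
       [  0.        , 352.49603252, 189.10045588],
       [  0.        ,   0.        ,   1.        ]]), 'R': array([[-0.263988  ,  0.96452175,  0.00285063],
       [ 0.65736788,  0.18208167, -0.73124123],
       [-0.70581712, -0.191165  , -0.68211299]]), 't': array([ 0.16180845, -0.32357718,  1.47226369])}
side {'mtx': array([[391.14641365,   0.        , 249.7246323 ],
       [  0.        , 391.14641365, 182.54336665],
       [  0.        ,   0.        ,   1.        ]]), 'R': array([[-0.82327756, -0.56758698,  0.00768648],
       [-0.40030093,  0.5709241 , -0.71680181],
       [ 0.40245898, -0.59320375, -0.69723459]]), 't': array([0.45853977, 0.29288137, 1.17361004])}
wrist {'mtx': array([[297.31863964,   0.        , 253.32442128],
       [  0.        , 297.31863964, 192.01729868],
       [  0.        ,   0.        ,   1.        ]]), 'tool_from_camera': array([[ 9.99999721e-01, -1.66220518e-04,  7.27933278e-04,
        -4.84360183e-04],
       [-7.43028870e-04, -3.17691937e-01,  9.48193694e-01,
        -1.41377696e-01],
       [ 7.36492863e-05, -9.48193970e-01, -3.17691972e-01,
         8.17113077e-02],
       [ 0.00000000e+00,  0.00000000e+00,  0.00000000e+00,
         1.00000000e+00]])}
```

View pics/scene0.png

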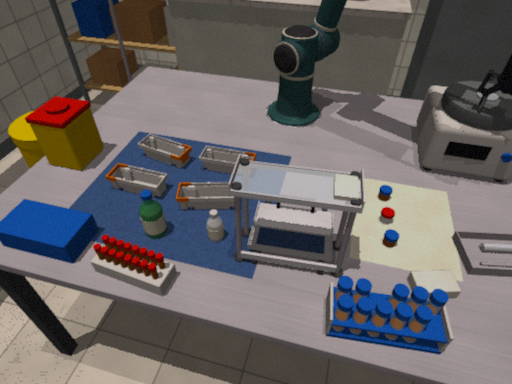

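View pics/side0.png

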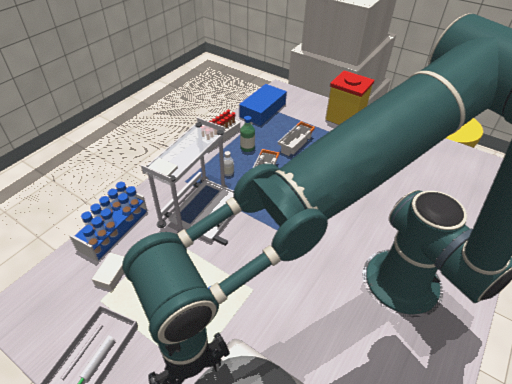

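View pics/wrist0.png

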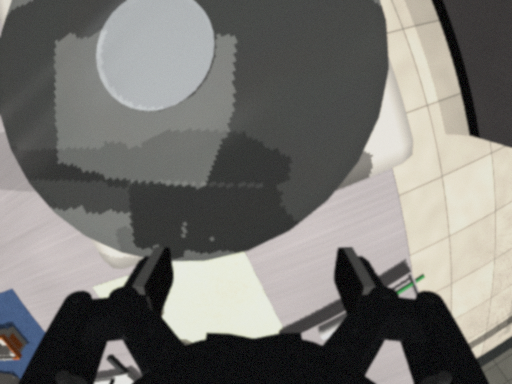

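```bash
python3 - <<'E'
from h import *
np.set_printoptions(precision=4,suppress=True)
p,d=snap('scene','scene1.png')
big=cv2.resize(p[130:280,90:470],None,fx=2,fy=2,interpolation=cv2.INTER_CUBIC);cv2.imwrite('pics/crop1.png',big[:,:,::-1])
def show(fn,l):
    for r in fn('scene',l): print(fn.__name__,l,round(r['conf'],2),c2w('scene',r['xyz'])[0], w2p('scene',c2w('scene',r['xyz']))[0])
for l in ['tote1','jar1','waste_jar','spray','gel','tray_seat','bay','tray_handle','tote1_orange']: show(cams.mark_of,l)
show(cams.recognise,'tote1');show(cams.recognise,'jar1')
W=cloud('scene',d); np.save('W.npy',W);np.save('p.npy',p)
print(bot.read_state()['time'])
E
```

```text
call tote1 0.78 [ 0.4168 -0.3761 -0.0018] [166.417  156.1948]
call tote1 0.78 [ 0.5914 -0.1473 -0.0007] [209.6588 201.7558]
call tote1 0.59 [ 0.4196 -0.1442 -0.0002] [228.2658 167.4611]
call tote1 0.57 [ 0.5919 -0.3888  0.001 ] [138.5767 187.2256]
call jar1 0.71 [0.6116 0.3807 0.0006] [387.978  242.7728]
call waste_jar 0.46 [0.5293 0.3718 0.0001] [384.6376 220.6621]
call spray 0.72 [ 0.7414 -0.2526 -0.0017] [156.0595 231.1147]
call gel 0.96 [ 0.7105 -0.0844 -0.0027] [215.8183 235.4796]
call tray_seat 0.8 [0.6864 0.1211 0.0208] [290.1959 238.9855]
call bay 0.8 [ 0.6989  0.1248 -0.0014] [290.0578 247.9481]
call bay 0.6 [ 0.6201 -0.2376  0.0541] [176.0056 189.506 ]
call tray_handle 0.88 [0.5753 0.1119 0.0642] [295.5869 198.9605]
call tray_handle 0.47 [ 0.7398 -0.2507 -0.0007] [156.846  230.6163]
call tray_handle 0.16 [0.527  0.3713 0.0013] [384.5575 219.7776]
call tote1_orange 0.72 [ 0.5866 -0.472   0.0498] [112.2764 170.0287]
call tote1_orange 0.3 [ 0.7396 -0.2527 -0.0008] [156.234  230.4502]
call tote1 0.95 [ 0.5744 -0.3905  0.0338] [138.5627 175.9272]
call tote1 0.84 [ 0.5929 -0.1577  0.0308] [205.3829 194.075 ]
call tote1 0.78 [ 0.4146 -0.3709  0.0323] [166.4336 148.2987]
call tote1 0.67 [ 0.4011 -0.1649  0.0378] [223.6489 154.4084]
call jar1 0.75 [0.4385 0.3638 0.0365] [385.028  190.4863]
call jar1 0.47 [0.6215 0.3789 0.035 ] [390.6623 237.3886]
0.75
```

View pics/crop1.png

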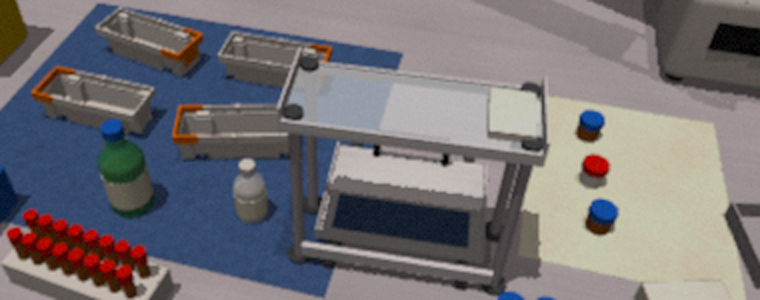

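```bash
cat >> h.py <<'E'
def rect(W,cx,cy,zlo,zhi,r=0.13,zmask=None):
    m=(W[...,2]>zlo)&(W[...,2]<zhi)&(np.hypot(W[...,0]-cx,W[...,1]-cy)<r)
    P=W[m][:,:2].astype(np.float32)
    (c,s,a)=cv2.minAreaRect(P*1000); return np.array(c)/1000,s,a,m.sum()
def yawrect(c,s,a):
    # yaw of long side, deg in (-90,90]
    y=a if s[0]>=s[1] else a+90
    return (y+90)%180-90
E
python3 - <<'E'
from h import *
np.set_printoptions(precision=4,suppress=True)
W=np.load('W.npy')
for c in [(.417,-.376),(.42,-.144),(.592,-.389),(.592,-.147)]:
    r=rect(W,*c,.047,.062,.105); print(r,yawrect(*r[:3]))
# board
m=(W[...,2]>.225)&(W[...,2]<.29)&(abs(W[...,0]-.69)<.2)&(abs(W[...,1]-.12)<.25)
P=W[m]; print(m.sum(),np.percentile(P,[1,50,99],axis=0))
r=cv2.minAreaRect((P[:,:2]*1000).astype(np.float32)); print(r)
# handle bar
m=(W[...,2]>.055)&(W[...,2]<.08)&(abs(W[...,0]-.575)<.06)&(abs(W[...,1]-.11)<.1)
print(m.sum(),W[m].min(0),W[m].max(0))
print(Ro.from_rotvec(bot.read_state()['tcp_rot']).as_matrix())
# jars
for c in [(.438,.364),(.53,.372),(.616,.38)]:
    m=(W[...,2]>.033)&(W[...,2]<.05)&(np.hypot(W[...,0]-c[0],W[...,1]-c[1])<.04)
    print(m.sum(),W[m].mean(0),(W[m].min(0)+W[m].max(0))/2)
E
```

```text
(array([ 0.4239, -0.3706]), (180.2613067626953, 76.26578521728516), 79.76978302001953, np.int64(206)) 79.76978302001953
(array([ 0.4209, -0.144 ]), (75.41107940673828, 177.65740966796875), 0.3826931118965149, np.int64(194)) -89.61730688810349
(array([ 0.5896, -0.3852]), (180.11036682128906, 74.48680877685547), 87.62683868408203, np.int64(248)) 87.62683868408203
(array([ 0.5979, -0.1515]), (71.0606460571289, 167.4546661376953), 15.665289878845215, np.int64(225)) -74.33471012115479
5159 [[ 0.6578 -0.0134  0.2379]
 [ 0.7287  0.1304  0.2513]
 [ 0.7788  0.2639  0.2709]]
((715.485107421875, 124.487060546875), (113.87835693359375, 280.3818664550781), 4.1223015785217285)Traceback (most recent call last):
  File "<stdin>", line 12, in <module>
    return umr_minimum(a, axis, None, out, keepdims, initial, where)
ValueError: zero-size array to reduction operation minimum which has no identity
```

```bash
python3 - <<'E'
from h import *
np.set_printoptions(precision=4,suppress=True)
W=np.load('W.npy')
print(Ro.from_rotvec(bot.read_state()['tcp_rot']).as_matrix())
for c in [(.438,.364),(.53,.372),(.616,.38)]:
    m=(W[...,2]>.025)&(W[...,2]<.05)&(np.hypot(W[...,0]-c[0],W[...,1]-c[1])<.04)
    print(m.sum(),W[m].mean(0),(W[m].min(0)+W[m].max(0))/2)
m=(abs(W[...,0]-.575)<.09)&(abs(W[...,1]-.11)<.1)
print(np.nanpercentile(W[m],[1,10,50,90,99],axis=0))
h,x,y=np.histogram2d(W[m][:,0],W[m][:,2],bins=[np.arange(.48,.67,.01),np.arange(0,.1,.01)]);print(h.astype(int))
E
```

```text
[[ 0.3809  0.0001 -0.9246]
 [ 0.9246  0.0001  0.3809]
 [ 0.0001 -1.     -0.    ]]
111 [0.4355 0.3668 0.0353] [0.4315 0.3668 0.0332]
129 [0.5325 0.3719 0.0354] [0.5281 0.3727 0.033 ]
152 [0.6155 0.3818 0.0357] [0.6118 0.3825 0.0331]
[[ 0.5334  0.0121 -0.7568]
 [ 0.5709  0.0327 -0.7482]
 [ 0.6234  0.119   0.0206]
 [ 0.6595  0.1928  0.0231]
 [ 0.6645  0.2081  0.2533]]
[[  0   0   0   0   0   0   0   0   0]
 [  0   0   0   0   0   0   0   0   0]
 [  0   0   0   0   0   0   0   0   0]
 [  0   0   0   0   0   0   0   0   0]
 [  0   0   0   0   0   0   0   0   0]
 [ 16   2   0   0   0   0   0   0   0]
 [ 12   9   0   0   0   0   0   0   0]
 [  5   8   2   0   0   0   0   0   0]
 [  0  20  52   0   0   0   0   0   0]
 [  0  52 110   7   6   0   0   0   0]
 [  0  42 127  10   2   0   0   0   0]
 [  0  52 126   0   0   0   0   0   0]
 [  0  57 132   0   0   0   0   0   0]
 [  0  53 134   0   0   0   0   0   0]
 [  0  48 125   0   0   0   0   0   0]
 [  0  38 154   0   0   0   0   0   0]
 [  0  53 150   1   0   0   0   0   0]
 [  0  52 145   0   0   0   0   0   0]
 [  0  12  82   0   0   0   0   0   0]]
```

>>> play_rows:
  motion:
    - [[0.5,-0.8,0],[0,0,-0.85]]
    - [[0.5,-0.8,0],[0,0,-0.85]]
    - [[0.5,-0.8,0],[0,0,-0.85]]
    - [[0.5,-0.8,0],[0,0,-0.85]]
    - [[0.5,-0.8,0],[0,0,-0.85]]
    - [[0.5,-0.8,0],[0,0,-0.85]]
    - [[0.5,-0.8,0],[0,0,-0.85]]
  gripper: 0.3

```text
time: 1.62
tool_pos: [0.4592, 0.3007, 0.2316]
tcp_rot: [-1.535, -0.398, 0.397]
wrist_force: [0.1, -0.0, -0.6]
width: 0.699
```

>>> play_rows:
  motion:
    - [[0.295,-0.475,-0.1],[0,0,-0.561]]
    - [[0.295,-0.475,-0.1],[0,0,-0.561]]
    - [[0.295,-0.475,-0.1],[0,0,-0.561]]
    - [[0.295,-0.475,-0.1],[0,0,-0.561]]
    - [[0.295,-0.475,-0.1],[0,0,-0.561]]
    - [[0.295,-0.475,-0.1],[0,0,-0.561]]

```text
time: 2.38
tool_pos: [0.5748, 0.1153, 0.1913]
tcp_rot: [-1.569, -0.056, 0.057]
wrist_force: [0.4, 0.7, 0.1]
width: 0.698
```

```bash
cat >> h.py <<'E'
def wcloud(d,st):
    c=cams.calibration('wrist');K=np.array(c['mtx']);f=K[0,0]
    v,u=np.mgrid[0:384,0:512]; x=u-K[0,2];y=v-K[1,2]; r=np.hypot(x,y)+1e-9; th=r/f
    t=np.tan(np.clip(th,0,1.4))
    X=np.stack([x/r*t*d,y/r*t*d,d],-1)
    W=c2w('wrist',X.reshape(-1,3),st).reshape(384,512,3); W[(d==0)|(th>1.35)]=np.nan
    return W
def jaw(st=None):
    st=st or bot.read_state(); M=Ro.from_rotvec(st['tcp_rot']).as_matrix(); return np.degrees(np.arctan2(M[1,0],M[0,0]))
def stat():
    s=bot.read_state(); print('t',round(s['time'],2),'tcp',np.round(s['tool_pos'],4),'jaw',round(jaw(s),2),'tilt',np.round(Ro.from_rotvec(s['tcp_rot']).as_matrix()[:,1],3),'w',round(s['width'],3),'F',np.round(s['wrist_force'],1)); return s
E
python3 - <<'E'
from h import *
np.set_printoptions(precision=4,suppress=True)
s=stat(); p,d=snap('wrist','w1.png'); W=wcloud(d,s); np.save('W.npy',W)
for l in ['tray_handle','tray_seat','bay']:
    for r in cams.mark_of('wrist',l): print(l,r['conf'],c2w('wrist',r['xyz'],s)[0])
m=(W[...,2]>.06)&(W[...,2]<.085)&(abs(W[...,0]-.575)<.07)&(abs(W[...,1]-.11)<.09)
P=W[m];print(m.sum(),P.mean(0),P.min(0),P.max(0)); print(cv2.minAreaRect((P[:,:2]*1000).astype(np.float32)))
snap('side','side1.png')
E
```

```text
t 2.38 tcp [0.5748 0.1153 0.1913] jaw 4.13 tilt [-0.001  0.001 -1.   ] w 0.698 F [0.4 0.7 0.1]
tray_handle 0.8 [0.5781 0.1128 0.0652]
tray_seat 0.98 [0.6936 0.1186 0.0243]
bay 0.71 [ 0.7017  0.124  -0.0014]
1112 [0.5746 0.1165 0.0687] [0.5664 0.0584 0.063 ] [0.5832 0.1669 0.0715]
((574.6317138671875, 112.64344787597656), (9.208260536193848, 108.81027221679688), 4.398706912994385)
```

View pics/w1.png

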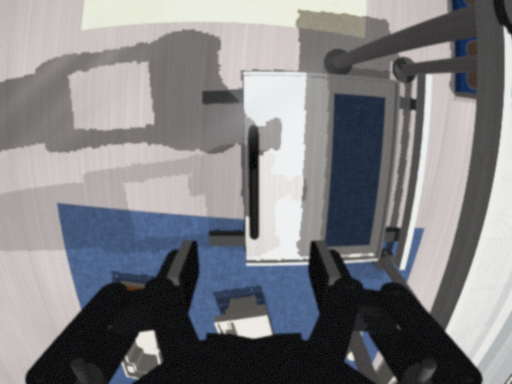

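View pics/side1.png

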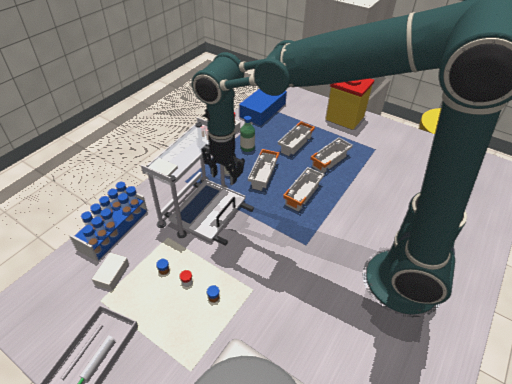

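>>> play_rows:
  motion:
    - [[0,-0.005,-0.14],[0,0,0]]
    - [[0,-0.005,-0.28],[0,0,0]]
    - [[0,-0.005,-0.36],[0,0,0]]
    - [[0,-0.005,-0.36],[0,0,0]]

```text
time: 3.12
tool_pos: [0.5718, 0.1123, 0.0442]
tcp_rot: [-1.571, -0.052, 0.063]
wrist_force: [-0.2, -0.6, 0.3]
width: 0.7
```

>>> play_rows:
  motion:
    - [[0,0,0],[0,0,0]]
    - [[0,0,0],[0,0,0]]
    - [[0,0,0],[0,0,0]]
    - [[0,0,0],[0,0,0]]
    - [[0,0,0],[0,0,0]]
    - [[0,0,0],[0,0,0]]
  gripper: 1.0
  squeeze: 50

```text
time: 3.88
tool_pos: [0.5767, 0.1124, 0.0495]
tcp_rot: [-1.57, -0.059, 0.054]
wrist_force: [-2.1, 0.1, 7.0]
width: 0.095
```

>>> play_rows:
  motion:
    - [[-0.08,-0.006,0],[0,0,0]]
    - [[-0.16,-0.012,0],[0,0,0]]
    - [[-0.24,-0.018,0],[0,0,0]]
    - [[-0.3,-0.022,0],[0,0,0]]
    - [[-0.35,-0.026,0],[0,0,0]]
    - [[-0.37,-0.0275,0],[0,0,0]]
    - [[-0.37,-0.0275,0],[0,0,0]]

```text
time: 4.75
tool_pos: [0.4285, 0.1008, 0.0495]
tcp_rot: [-1.571, -0.06, 0.054]
wrist_force: [-1.7, -2.6, 7.7]
width: 0.092
```

>>> play_rows:
  motion:
    - [[-0.005,0,0],[0,0,0]]
    - [[-0.01,-0.001,0],[0,0,0]]
    - [[-0.01,-0.001,0],[0,0,0]]

```text
time: 5.12
tool_pos: [0.4257, 0.1006, 0.0495]
tcp_rot: [-1.57, -0.061, 0.053]
wrist_force: [-0.4, -2.3, 6.9]
width: 0.094
```

>>> play_rows:
  motion:
    - [[-0.005,0,0],[0,0,0]]
    - [[-0.01,-0.001,0],[0,0,0]]
    - [[-0.01,-0.001,0],[0,0,0]]

```text
time: 5.5
tool_pos: [0.4256, 0.1006, 0.0496]
tcp_rot: [-1.569, -0.068, 0.046]
wrist_force: [13.2, -0.8, -7.0]
width: 0.096
```

>>> play_rows:
  motion:
    - [[0.01,0,0],[0,0,0]]
    - [[0.01,0,0],[0,0,0]]
    - [[0.01,0,0],[0,0,0]]
    - [[0.01,0,0.15],[0,0,0]]
    - [[0.01,0,0.3],[0,0,0]]
    - [[0.15,0.02,0.35],[0,0,0]]
    - [[0.28,0.03,0.35],[0,0,0]]
    - [[0.28,0.03,0.35],[0,0,0]]
    - [[0.28,0.03,0.35],[0,0,0]]
  gripper: 0.3

```text
time: 6.62
tool_pos: [0.5297, 0.1122, 0.1861]
tcp_rot: [-1.57, -0.054, 0.059]
wrist_force: [0.4, -0.4, 0.0]
width: 0.7
```

```bash
python3 - <<'E'
from h import *
np.set_printoptions(precision=4,suppress=True)
s=stat(); p,d=snap('wrist','w2.png'); W=wcloud(d,s); np.save('W.npy',W)
for l in ['tray_handle','tray_seat']:
    for r in cams.mark_of('wrist',l): print(l,r['conf'],c2w('wrist',r['xyz'],s)[0])
m=(W[...,2]>.058)&(W[...,2]<.085)&(abs(W[...,0]-.43)<.05)&(abs(W[...,1]-.11)<.09)
P=W[m];print(m.sum(),P.mean(0)); print(cv2.minAreaRect((P[:,:2]*1000).astype(np.float32)))
# mat: blue pixels at z~.022
hsv=cv2.cvtColor(p,cv2.COLOR_RGB2HSV)
m=(hsv[...,0]>98)&(hsv[...,0]<128)&(hsv[...,1]>90)&(abs(W[...,2]-.022)<.012)&(abs(W[...,0]-.54)<.06)&(abs(W[...,1]-.11)<.12)
k=cv2.morphologyEx(m.astype(np.uint8),cv2.MORPH_OPEN,np.ones((3,3)))>0
P=W[k];print(k.sum(),P.mean(0)); print(cv2.minAreaRect((P[:,:2]*1000).astype(np.float32)))
E
```

```text
t 6.62 tcp [0.5297 0.1122 0.1861] jaw 4.11 tilt [-0.003 -0.    -1.   ] w 0.7 F [ 0.4 -0.4  0. ]
tray_handle 0.79 [0.4259 0.1027 0.068 ]
tray_seat 0.9 [0.5421 0.11   0.0237]
1106 [0.4265 0.1043 0.0681]
((425.3582458496094, 101.18258666992188), (11.149906158447266, 108.76295471191406), 4.216972351074219)
6377 [0.5421 0.0994 0.0214]
((539.9345703125, 109.51757049560547), (56.55630111694336, 176.07801818847656), 4.510649681091309)
```

View pics/w2.png

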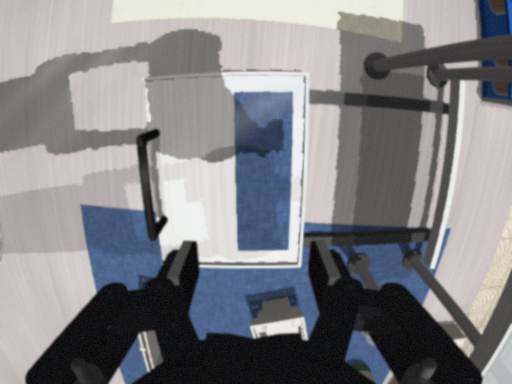

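>>> play_rows:
  motion:
    - [[0,-0.15,0.02],[0,0,0]]
    - [[0.1625,-0.655,0.02],[0,0,0.258]]
    - [[0.1625,-0.655,0.02],[0,0,0.258]]
    - [[0.1625,-0.655,0.02],[0,0,0.258]]
    - [[0.1625,-0.655,0.02],[0,0,0.258]]
    - [[0.1625,-0.655,0.02],[0,0,0.258]]
    - [[0.1625,-0.655,0.02],[0,0,0.258]]
  gripper: 0

```text
time: 7.65
tool_pos: [0.5952, -0.1488, 0.1951]
tcp_rot: [-1.559, -0.215, 0.216]
wrist_force: [0.6, 1.0, -0.2]
width: 1.0
```

```bash
cat > look.py <<'E'
from h import *
import sys
np.set_printoptions(precision=4,suppress=True)
def tote(cx,cy,fn,ztop=.054,r=.11):
    s=stat(); p,d=snap('wrist',fn); W=wcloud(d,s); np.save('W.npy',W)
    for r_ in cams.mark_of('wrist','tote1')[:5]: print('mark',round(r_['conf'],2),c2w('wrist',r_['xyz'],s)[0])
    m=(abs(W[...,2]-ztop)<.007)&(np.hypot(W[...,0]-cx,W[...,1]-cy)<r)
    n,lab,stt,_=cv2.connectedComponentsWithStats(cv2.dilate(m.astype(np.uint8),np.ones((5,5))))
    k=1+np.argmax(stt[1:,4]); m&=(lab==k)
    P=W[m]; R=cv2.minAreaRect((P[:,:2]*1000).astype(np.float32)); print(m.sum(),'z',np.median(P[:,2]),R,'long yaw',yawrect(*R))
    # trimmed extents along axes
    a=np.radians(yawrect(*R)); c=np.array(R[0])/1000
    e=np.array([np.cos(a),np.sin(a)]); f=np.array([-e[1],e[0]])
    l=(P[:,:2]-c)@e; t=(P[:,:2]-c)@f
    L=np.percentile(l,[.5,99.5]);T=np.percentile(t,[.5,99.5]); cc=c+e*L.mean()+f*T.mean()
    print('trimmed centre',cc,'size',np.ptp(L),np.ptp(T))
if __name__=='__main__': tote(float(sys.argv[1]),float(sys.argv[2]),sys.argv[3],float(sys.argv[4]) if len(sys.argv)>4 else .054)
E
python3 look.py .597 -.150 w3.png
```

```text
t 7.65 tcp [ 0.5952 -0.1488  0.1951] jaw 15.72 tilt [-0.001  0.001 -1.   ] w 1.0 F [ 0.6  1.  -0.2]
mark 0.94 [ 0.4217 -0.3746  0.0003]
mark 0.74 [ 0.5882 -0.389   0.0006]
mark 0.65 [ 0.4261 -0.1496  0.0005]
mark 0.62 [ 0.594  -0.1477  0.0001]
1745 z 0.052629906093847934 ((595.4395141601562, -150.1397705078125), (72.96849822998047, 176.27207946777344), 15.672056198120117) long yaw -74.32794380187988
trimmed centre [ 0.5953 -0.1495] size 0.17487040860649716 0.07071899251538497
```

View pics/w3.png

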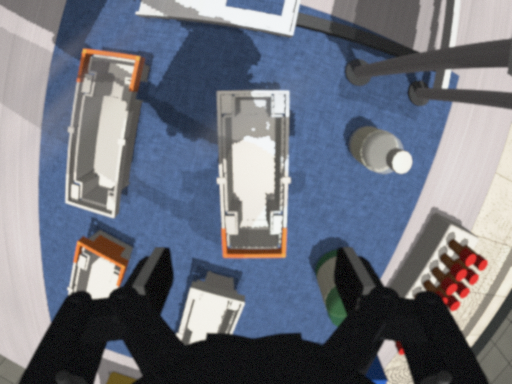

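>>> play_rows:
  motion:
    - [[0.0005,-0.002,-0.15],[0,0,0]]
    - [[0.0005,-0.002,-0.3],[0,0,0]]
    - [[0.0005,-0.002,-0.4],[0,0,0]]
    - [[0.0005,-0.002,-0.44],[0,0,0]]
    - [[0.0005,-0.002,-0.44],[0,0,0]]

```text
time: 8.38
tool_pos: [0.5958, -0.1495, 0.0188]
tcp_rot: [-1.559, -0.215, 0.217]
wrist_force: [0.5, -0.7, -0.1]
width: 0.994
```

>>> play_rows:
  motion:
    - [[0,0,0],[0,0,0]]
    - [[0,0,0],[0,0,0]]
    - [[0,0,0],[0,0,0]]
    - [[0,0,0],[0,0,0]]
  gripper: 1.0
  squeeze: 50

```text
time: 8.88
tool_pos: [0.5986, -0.151, 0.0221]
tcp_rot: [-1.562, -0.219, 0.212]
wrist_force: [0.2, 1.0, 6.9]
width: 0.785
```

>>> play_rows:
  motion:
    - [[0,0,0.1],[0,0,0]]
    - [[0,0,0.2],[0,0,0]]
    - [[0,0,0.3],[0,0,0]]
    - [[-0.05,0.15,0.3],[0,0,-0.1]]
    - [[-0.1,0.3,0.3],[0,0,-0.2]]
    - [[-0.14,0.45,0.3],[0,0,-0.255]]
    - [[-0.14,0.56,0.3],[0,0,-0.255]]
    - [[-0.14,0.65,0.3],[0,0,-0.255]]
    - [[-0.14,0.65,0.3],[0,0,-0.255]]
    - [[-0.14,0.65,0.3],[0,0,-0.255]]

```text
time: 10.12
tool_pos: [0.5402, 0.1091, 0.1394]
tcp_rot: [-1.571, -0.059, 0.059]
wrist_force: [0.1, 0.6, -2.4]
width: 0.785
```

```bash
cat > sc.py <<'E'
from h import *
import sys
np.set_printoptions(precision=4,suppress=True)
def sc(cx,cy,zt,fn):
    s=stat(); p,d=snap('scene',fn); W=cloud('scene',d)
    cv2.imwrite('pics/c_'+fn,cv2.resize(p[110:300,90:450],None,fx=2.2,fy=2.2,interpolation=cv2.INTER_CUBIC)[:,:,::-1])
    r=rect(W,cx,cy,zt-.008,zt+.012,.11); print('rect',r,yawrect(*r[:3]))
    for r_ in cams.mark_of('scene','tote1')[:6]: print('mark',round(r_['conf'],2),c2w('scene',r_['xyz'])[0])
sc(float(sys.argv[1]),float(sys.argv[2]),float(sys.argv[3]),sys.argv[4])
E
python3 sc.py .54 .11 .172 s2.png; python3 -c "
from h import *
snap('side','side2.png')"
```

```text
t 10.12 tcp [0.5402 0.1091 0.1394] jaw 4.28 tilt [ 0.    -0.001 -1.   ] w 0.785 F [ 0.1  0.6 -2.4]
rect (array([0.5293, 0.1113]), (51.65118408203125, 175.978515625), 3.9726905822753906, np.int64(157)) -86.02730941772461
mark 0.81 [0.5358 0.1121 0.1191]
mark 0.74 [ 0.4172 -0.3728 -0.0019]
mark 0.71 [ 0.5901 -0.3885  0.0002]
mark 0.71 [ 0.4193 -0.147  -0.0001]
```

View pics/c_s2.png

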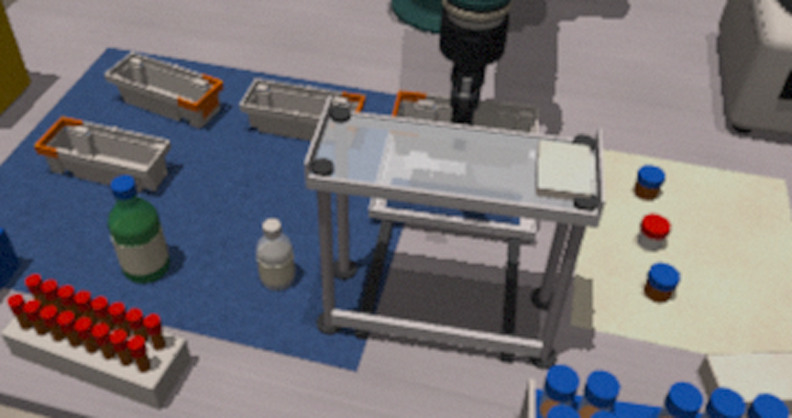

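View pics/side2.png

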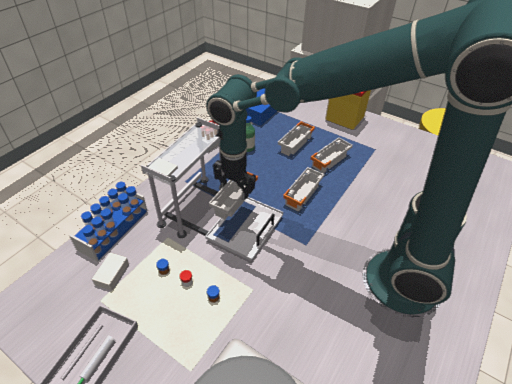

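>>> play_rows:
  motion:
    - [[0,0,-0.1],[0,0,0]]
    - [[0,0,-0.18],[0,0,0]]
    - [[0,0,-0.225],[0,0,0]]
    - [[0,0,-0.235],[0,0,0]]
    - [[0,0,-0.235],[0,0,0]]

```text
time: 10.9
tool_pos: [0.5412, 0.1094, 0.046]
tcp_rot: [-1.57, -0.059, 0.057]
wrist_force: [0.6, 0.2, -0.8]
width: 0.789
```

>>> play_rows:
  motion:
    - [[0,0,-0.005],[0,0,0]]
    - [[0,0,-0.008],[0,0,0]]
    - [[0,0,-0.008],[0,0,0]]

```text
time: 11.28
tool_pos: [0.5421, 0.1098, 0.044]
tcp_rot: [-1.57, -0.061, 0.056]
wrist_force: [-1.1, 0.4, 6.5]
width: 0.786
```

>>> play_rows:
  motion:
    - [[0,0,0.005],[0,0,0]]
    - [[0,0,0.005],[0,0,0]]
    - [[0,0,0.005],[0,0,0]]
    - [[0,0,0.1],[0,0,0]]
    - [[0,0,0.22],[0,0,0]]
    - [[0,0,0.35],[0,0,0]]
    - [[0,0,0.42],[0,0,0]]
    - [[0,0,0.42],[0,0,0]]
  gripper: 0

```text
time: 12.28
tool_pos: [0.5423, 0.1098, 0.2132]
tcp_rot: [-1.569, -0.063, 0.053]
wrist_force: [1.2, -0.1, -0.6]
width: 1.003
```

```bash
python3 look.py .54 .11 w4.png .076
```

```text
t 12.28 tcp [0.5423 0.1098 0.2132] jaw 4.25 tilt [ 0.006  0.001 -1.   ] w 1.003 F [ 1.2 -0.1 -0.6]
mark 0.97 [ 0.426  -0.1476  0.0013]
mark 0.66 [0.5391 0.117  0.0201]
1884 z 0.07459399712088803 ((541.612548828125, 111.32769012451172), (73.16972351074219, 177.0330352783203), 4.559542179107666) long yaw -85.44045782089233
trimmed centre [0.5416 0.1117] size 0.176096765751416 0.07069236311080068
```

View pics/w4.png

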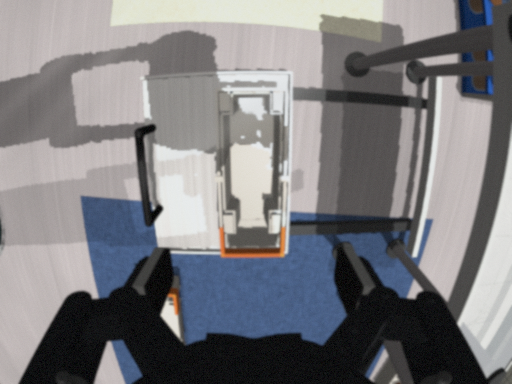

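>>> play_rows:
  motion:
    - [[-0.265,0.643,0],[0,0,1]]
    - [[-0.265,0.643,0],[0,0,1]]
    - [[-0.265,0.643,0],[0,0,1]]
    - [[-0.265,0.643,0],[0,0,1]]
    - [[-0.265,0.643,0],[0,0,1]]
    - [[-0.265,0.643,0],[0,0,1]]

```text
time: 13.12
tool_pos: [0.4321, 0.3676, 0.2072]
tcp_rot: [-1.465, -0.67, 0.678]
wrist_force: [0.3, -0.3, -0.9]
width: 0.998
```

>>> play_rows:
  motion:
    - [[0,0,-0.1],[0,0,1]]
    - [[0,0,-0.1],[0,0,1]]
    - [[0,0,-0.1],[0,0,1]]
    - [[0,0,-0.1],[0,0,1]]
    - [[0,0,-0.1],[0,0,1]]
    - [[0,0,-0.1],[0,0,1]]

```text
time: 13.88
tool_pos: [0.4343, 0.3656, 0.1692]
tcp_rot: [-1.175, -1.26, 1.262]
wrist_force: [-0.8, -0.1, 0.3]
width: 1.002
```

```bash
cat > lj.py <<'E'
from h import *
import sys
np.set_printoptions(precision=4,suppress=True)
s=stat(); p,d=snap('wrist',sys.argv[1]); W=wcloud(d,s)
for l in ['jar1','waste_jar']:
    for r in cams.mark_of('wrist',l): 
        x=c2w('wrist',r['xyz'],s)[0]; print(l,round(r['conf'],2),x)
for r in cams.regions_of('wrist','jar1'):
    P=W[r['mask']]; P=P[P[:,2]>.0355]
    if len(P)>20: (c,rr)=cv2.minEnclosingCircle((P[:,:2]*1000).astype(np.float32)); print('mask',round(r['conf'],2),np.median(P,axis=0),c,rr)
E
python3 lj.py w5.png
```

```text
t 13.88 tcp [0.4343 0.3656 0.1692] jaw 94.04 tilt [-0.001 -0.001 -1.   ] w 1.002 F [-0.8 -0.1  0.3]
jar1 0.75 [ 0.4331  0.363  -0.0018]
jar1 0.66 [ 0.6131  0.381  -0.002 ]
waste_jar 0.73 [0.5252 0.3675 0.0001]
mask 0.92 [0.609  0.3805 0.0367] (610.225830078125, 380.56268310546875) 18.251070022583008
mask 0.74 [0.4297 0.3658 0.0369] (430.1152038574219, 365.80694580078125) 18.33977699279785
mask 0.31 [0.4236 0.1336 0.0679] (428.0404052734375, 180.13023376464844) 129.2321014404297
```

View pics/w5.png

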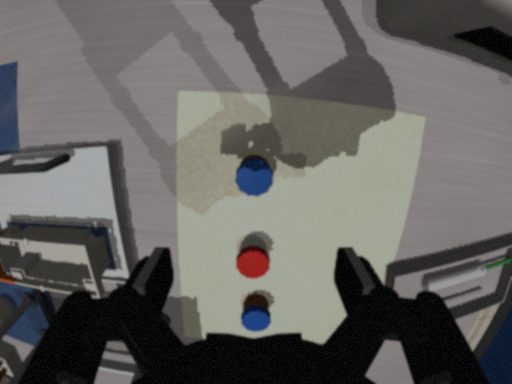

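>>> play_rows:
  motion:
    - [[-0.008,-0.0015,-0.14],[0,0,0]]
    - [[-0.008,-0.0015,-0.28],[0,0,0]]
    - [[-0.008,-0.0015,-0.37],[0,0,0]]
    - [[-0.008,-0.0015,-0.4],[0,0,0]]
    - [[-0.008,-0.0015,-0.4],[0,0,0]]

```text
time: 14.7
tool_pos: [0.431, 0.3661, 0.0099]
tcp_rot: [-1.173, -1.263, 1.264]
wrist_force: [1.1, 0.2, 0.1]
width: 0.998
```

>>> play_rows:
  motion:
    - [[0,0,0],[0,0,0]]
    - [[0,0,0],[0,0,0]]
    - [[0,0,0],[0,0,0]]
    - [[0,0,0],[0,0,0]]
    - [[0,0,0],[0,0,0]]
  gripper: 1.0
  squeeze: 40

```text
time: 15.32
tool_pos: [0.4321, 0.3669, 0.0117]
tcp_rot: [-1.174, -1.266, 1.262]
wrist_force: [-1.2, -1.1, 6.0]
width: 0.404
```

>>> play_rows:
  motion:
    - [[0,0,0.1],[0,0,0]]
    - [[0,0,0.25],[0,0,0]]
    - [[0,0,0.35],[0,0,0]]
    - [[0,0,0.35],[0,0,0]]

```text
time: 15.82
tool_pos: [0.4338, 0.3682, 0.1552]
tcp_rot: [-1.175, -1.272, 1.256]
wrist_force: [0.1, -0.5, -0.7]
width: 0.406
```

>>> play_rows:
  motion:
    - [[0.06,-0.14,0],[0,0,0]]
    - [[0.12,-0.28,0],[0,0,0]]
    - [[0.18,-0.42,0],[0,0,0]]
    - [[0.25,-0.55,0],[0,0,0]]
    - [[0.275,-0.606,0],[0,0,0]]
    - [[0.275,-0.606,0],[0,0,0]]
    - [[0.275,-0.606,0],[0,0,0]]

```text
time: 16.7
tool_pos: [0.54, 0.124, 0.1489]
tcp_rot: [-1.172, -1.262, 1.264]
wrist_force: [0.3, 0.2, -0.1]
width: 0.402
```

```bash
python3 -c "
from h import *
stat();snap('wrist','w6.png')
for l in ['jar1','tote1']:
    s=bot.read_state()
    for r in cams.mark_of('wrist',l): print(l,r['conf'],c2w('wrist',r['xyz'],s)[0])
"
```

```text
t 16.7 tcp [0.54   0.124  0.1489] jaw 94.24 tilt [-0.002  0.    -1.   ] w 0.402 F [ 0.3  0.2 -0.1]
jar1 0.84 [0.53872123 0.12008305 0.13634686]
jar1 0.78 [ 0.61066411  0.38335478 -0.00101291]
tote1 0.78 [ 0.42542952 -0.1477305  -0.00047335]
tote1 0.71 [0.53893151 0.11474749 0.02028467]
```

View pics/w6.png

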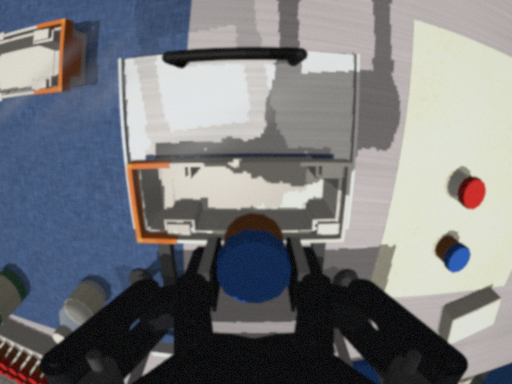

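>>> play_rows:
  motion:
    - [[0.001,-0.001,-0.1],[0,0,0]]
    - [[0.001,-0.001,-0.2],[0,0,0]]
    - [[0.001,-0.001,-0.26],[0,0,0]]
    - [[0.001,-0.001,-0.277],[0,0,0]]
    - [[0.001,-0.001,-0.277],[0,0,0]]

```text
time: 17.48
tool_pos: [0.5414, 0.1239, 0.0394]
tcp_rot: [-1.173, -1.264, 1.264]
wrist_force: [0.3, 0.3, -0.7]
width: 0.407
```

>>> play_rows:
  motion:
    - [[0,0,-0.006],[0,0,0]]
    - [[0,0,-0.006],[0,0,0]]

```text
time: 17.73
tool_pos: [0.5424, 0.1235, 0.038]
tcp_rot: [-1.174, -1.265, 1.263]
wrist_force: [-0.0, 0.2, -0.0]
width: 0.408
```

>>> play_rows:
  motion:
    - [[0,0,0],[0,0,0]]
    - [[0,0,0],[0,0,0]]
    - [[0,0,0.05],[0,0,0]]
    - [[0,0,0.15],[0,0,0]]
    - [[0,0,0.3],[0,0,0]]
    - [[0,0,0.4],[0,0,0]]
    - [[0,0,0.4],[0,0,0]]
  gripper: 0.42

```text
time: 18.6
tool_pos: [0.5448, 0.1238, 0.2021]
tcp_rot: [-1.179, -1.271, 1.258]
wrist_force: [0.4, -0.5, 0.3]
width: 0.584
```

```bash
python3 look.py .54 .11 w7.png .076; python3 -c "
from h import *
for l in ['jar1']:
    s=bot.read_state()
    for r in cams.mark_of('wrist',l): print(l,r['conf'],c2w('wrist',r['xyz'],s)[0])
"
```

```text
t 18.6 tcp [0.5448 0.1238 0.2021] jaw 94.24 tilt [ 0.01   0.002 -1.   ] w 0.584 F [ 0.4 -0.5  0.3]
mark 0.77 [ 0.4238 -0.1464 -0.0014]
mark 0.69 [0.5419 0.1149 0.0205]
2410 z 0.07450176885557672 ((541.2131958007812, 111.31847381591797), (72.56246948242188, 177.287109375), 4.539996147155762) long yaw -85.46000385284424
trimmed centre [0.5411 0.1113] size 0.1763382376691836 0.07014368495394677
jar1 0.97 [ 0.60522483  0.38212455 -0.00641644]
jar1 0.67 [0.53545925 0.12131204 0.01955773]
```

View pics/w7.png

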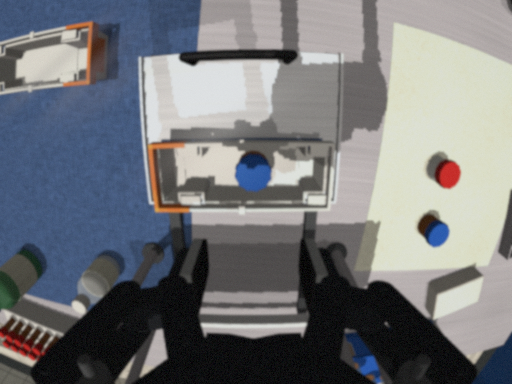

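>>> play_rows:
  motion:
    - [[-0.1,-0.2,0],[0,0,-1]]
    - [[-0.2,-0.4,0],[0,0,-1]]
    - [[-0.295,-0.676,0],[0,0,-1]]
    - [[-0.295,-0.676,0],[0,0,-1]]
    - [[-0.295,-0.676,0],[0,0,-1]]
    - [[-0.295,-0.676,0],[0,0,-1]]
  gripper: 0

```text
time: 19.5
tool_pos: [0.421, -0.149, 0.1947]
tcp_rot: [-1.463, -0.664, 0.67]
wrist_force: [-0.3, 0.3, -0.7]
width: 0.999
```

>>> play_rows:
  motion:
    - [[0,0,-0.02],[0,0,-1]]
    - [[0,0,-0.02],[0,0,-1]]
    - [[0,0,-0.02],[0,0,-1]]
    - [[0,0,-0.02],[0,0,-1]]
    - [[0,0,-0.02],[0,0,-1]]
    - [[0,0,-0.02],[0,0,-1]]
    - [[0,0,-0.02],[0,0,-1]]

```text
time: 20.38
tool_pos: [0.4234, -0.1467, 0.1885]
tcp_rot: [-1.57, -0.059, 0.06]
wrist_force: [1.1, -0.2, -0.1]
width: 1.003
```

```bash
python3 look.py .4225 -.146 w8.png
```

```text
t 20.38 tcp [ 0.4234 -0.1467  0.1885] jaw 4.37 tilt [-0.001  0.    -1.   ] w 1.003 F [ 1.1 -0.2 -0.1]
mark 0.75 [ 0.4231 -0.376   0.0018]
mark 0.7 [ 0.4237 -0.1472  0.0047]
mark 0.48 [ 0.5871 -0.3898 -0.0018]
1945 z 0.05274247477944671 ((420.6014099121094, -145.65017700195312), (73.54353332519531, 176.9613037109375), 0.6144449710845947) long yaw -89.3855550289154
trimmed centre [ 0.4209 -0.1457] size 0.1762190591445904 0.07020002262216055
```

View pics/w8.png

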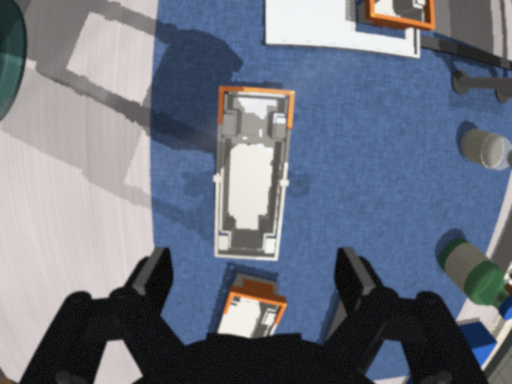

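>>> play_rows:
  motion:
    - [[-0.006,0.0025,-0.14],[0,0,-0.084]]
    - [[-0.006,0.0025,-0.28],[0,0,-0.084]]
    - [[-0.006,0.0025,-0.38],[0,0,-0.084]]
    - [[-0.006,0.0025,-0.424],[0,0,-0.084]]
    - [[-0.006,0.0025,-0.424],[0,0,-0.084]]
    - [[-0.006,0.0025,-0.424],[0,0,-0.084]]

```text
time: 21.22
tool_pos: [0.422, -0.1465, 0.0202]
tcp_rot: [-1.571, -0.008, 0.005]
wrist_force: [-0.2, -0.0, 0.6]
width: 0.998
```

>>> play_rows:
  motion:
    - [[0,0,0],[0,0,0]]
    - [[0,0,0],[0,0,0]]
    - [[0,0,0],[0,0,0]]
    - [[0,0,0],[0,0,0]]
    - [[0,0,0],[0,0,0]]
  gripper: 1.0
  squeeze: 50

```text
time: 21.85
tool_pos: [0.4226, -0.1467, 0.0209]
tcp_rot: [-1.572, -0.009, 0.004]
wrist_force: [-1.2, 0.2, 6.1]
width: 0.786
```

```bash
python3 -c "
from h import *
stat()"
```

```text
t 21.85 tcp [ 0.4226 -0.1467  0.0209] jaw 0.48 tilt [ 0.003 -0.001 -1.   ] w 0.786 F [-1.2  0.2  6.1]
```

>>> play_rows:
  motion:
    - [[0,0,0.12],[0,0,0]]
    - [[0,0,0.25],[0,0,0]]
    - [[0.03,0.06,0.33],[0,0,0.02]]
    - [[0.09,0.19,0.33],[0,0,0.06]]
    - [[0.15,0.32,0.33],[0,0,0.09]]
    - [[0.21,0.45,0.33],[0,0,0.09]]
    - [[0.27,0.58,0.33],[0,0,0.09]]
    - [[0.298,0.637,0.33],[0,0,0.09]]
    - [[0.298,0.637,0.33],[0,0,0.09]]
    - [[0.298,0.637,0.33],[0,0,0.09]]

```text
time: 23.1
tool_pos: [0.5395, 0.1082, 0.1509]
tcp_rot: [-1.57, -0.061, 0.063]
wrist_force: [-0.1, -0.1, -2.1]
width: 0.787
```

>>> play_rows:
  motion:
    - [[0,0,0],[0,0,0]]
    - [[0,0,0],[0,0,0]]

```text
time: 23.35
tool_pos: [0.54, 0.1077, 0.1513]
tcp_rot: [-1.57, -0.061, 0.061]
wrist_force: [-0.1, 0.2, -1.7]
width: 0.788
```

```bash
python3 sc.py .54 .11 .182 s3.png;  python3 -c "
from h import *
snap('side','side3.png');snap('wrist','w9.png')"
```

```text
t 23.35 tcp [0.54   0.1077 0.1513] jaw 4.44 tilt [-0. -0. -1.] w 0.788 F [-0.1  0.2 -1.7]
rect (array([0.5411, 0.1102]), (71.8097152709961, 175.9364776611328), 4.690499305725098, np.int64(325)) -85.3095006942749
mark 0.81 [0.5393 0.1104 0.1309]
mark 0.76 [ 0.5891 -0.3863  0.0003]
mark 0.7 [ 0.4204 -0.3743 -0.0034]
mark 0.61 [0.5383 0.1126 0.0216]
```

View pics/w9.png

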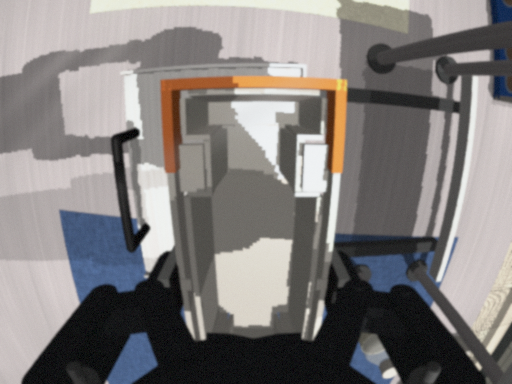

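View pics/side3.png

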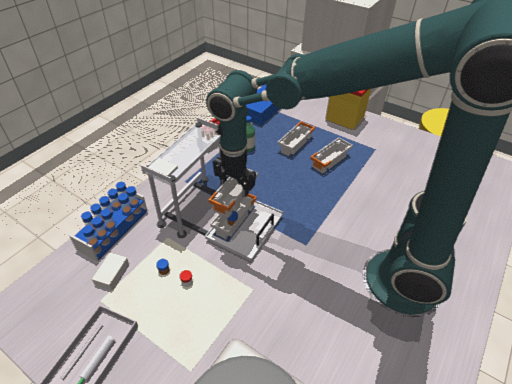

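```bash
cat > held.py <<'E'
from h import *
np.set_printoptions(precision=4,suppress=True)
import sys
# measure +y end and side edges of held tote; rim z = zt
def held(zt,yaw=4.4,fn='h.png',cx=.54,cy=.11):
    s=stat(); p,d=snap('wrist',fn); W=wcloud(d,s)
    a=np.radians(yaw+90); e=np.array([np.cos(a),np.sin(a)]); f=np.array([e[1],-e[0]])
    m=(abs(W[...,2]-zt)<.009)&(abs(W[...,0]-cx)<.06)&(abs(W[...,1]-cy)<.13)
    P=W[m]; l=P[:,:2]@e; t=P[:,:2]@f
    end=np.percentile(l,99.5); q=(l>end-.05)
    tt=np.percentile(t[q],[.5,99.5]); c=e*(end-.088)+f*tt.mean()
    # yaw from end edge points
    k=l>end-.004; 
    print('n',m.sum(),'z',np.median(P[:,2]),'centre est',c,'width',np.ptp(tt))
    # sides drift
    for lo,hi in [(.0,.02),(.02,.05),(.05,.08)]:
        q=(l>end-hi)&(l<end-lo)
        if q.sum()>10: print('  mid across',np.percentile(t[q],[1,99]).mean(),q.sum())
held(float(sys.argv[1]),float(sys.argv[2]) if len(sys.argv)>2 else 4.4)
E
python3 held.py .183
```

```text
t 23.55 tcp [0.5403 0.1083 0.1514] jaw 4.48 tilt [ 0. -0. -1.] w 0.787 F [ 0.1  0.5 -1.6]
n 12269 z 0.1828071225171286 centre est [0.54   0.1091] width 0.06890763109391984
  mid across 0.5467823179955812 3545
  mid across 0.5468500620471639 4367
  mid across 0.5469189024551989 2074
```

>>> play_rows:
  motion:
    - [[0.003,0.006,-0.06],[0,0,0]]
    - [[0.003,0.006,-0.11],[0,0,0]]
    - [[0.003,0.006,-0.13],[0,0,0]]
    - [[0.003,0.006,-0.142],[0,0,0]]
    - [[0.003,0.006,-0.148],[0,0,0]]
    - [[0.003,0.006,-0.148],[0,0,0]]

```text
time: 24.35
tool_pos: [0.5419, 0.1112, 0.0926]
tcp_rot: [-1.57, -0.063, 0.061]
wrist_force: [1.5, 0.7, -2.1]
width: 0.787
```

>>> play_rows:
  motion:
    - [[0,0,-0.005],[0,0,0]]
    - [[0,0,-0.008],[0,0,0]]
    - [[0,0,-0.008],[0,0,0]]

```text
time: 24.72
tool_pos: [0.5417, 0.1111, 0.089]
tcp_rot: [-1.57, -0.062, 0.062]
wrist_force: [0.7, -0.2, -2.2]
width: 0.788
```

>>> play_rows:
  motion:
    - [[0,0,-0.005],[0,0,0]]
    - [[0,0,-0.01],[0,0,0]]
    - [[0,0,-0.01],[0,0,0]]

```text
time: 25.1
tool_pos: [0.545, 0.1114, 0.0889]
tcp_rot: [-1.569, -0.067, 0.057]
wrist_force: [0.2, -1.2, 12.8]
width: 0.788
```

```bash
python3 held.py .121
```

```text
t 25.1 tcp [0.545  0.1114 0.0889] jaw 4.52 tilt [ 0.007  0.001 -1.   ] w 0.788 F [ 0.2 -1.2 12.8]
n 11995 z 0.12040286000446415 centre est [0.5444 0.1122] width 0.06899697364677881
  mid across 0.5513569528285143 3513
  mid across 0.5514383667997425 4183
  mid across 0.551689333578034 2038
```

>>> play_rows:
  motion:
    - [[0,0,0.01],[0,0,0]]
    - [[0,0,0.01],[0,0,0]]

```text
time: 25.4
tool_pos: [0.5417, 0.1112, 0.089]
tcp_rot: [-1.57, -0.062, 0.061]
wrist_force: [1.0, 0.5, -0.4]
width: 0.788
```

>>> play_rows:
  motion:
    - [[0,0,0],[0,0,0]]
    - [[0,0,0],[0,0,0]]
    - [[0,0,0],[0,0,0]]
    - [[0,0,0.1],[0,0,0]]
    - [[0,0,0.22],[0,0,0]]
    - [[0,0,0.35],[0,0,0]]
    - [[0,0,0.38],[0,0,0]]
    - [[0,0,0.38],[0,0,0]]
    - [[0,0,0.38],[0,0,0]]
  gripper: 0

```text
time: 26.52
tool_pos: [0.5402, 0.1109, 0.2386]
tcp_rot: [-1.57, -0.059, 0.065]
wrist_force: [-0.1, -1.0, -0.4]
width: 1.0
```

```bash
python3 look.py .54 .11 w10.png .121
```

```text
t 26.52 tcp [0.5402 0.1109 0.2386] jaw 4.52 tilt [-0.004 -0.001 -1.   ] w 1.0 F [-0.1 -1.  -0.4]
mark 0.66 [0.5457 0.1127 0.0679]
2401 z 0.12063142855760584 ((541.62841796875, 111.71646118164062), (72.69576263427734, 177.49952697753906), 4.486476898193359) long yaw -85.51352310180664
trimmed centre [0.5415 0.1121] size 0.17664930083404695 0.07033072465861498
```

View pics/w10.png

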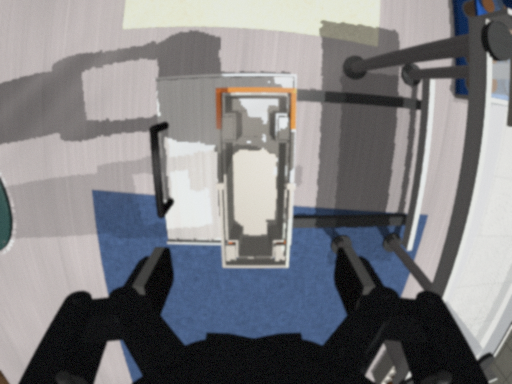

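>>> play_rows:
  motion:
    - [[0,0.15,0],[0,0,0.25]]
    - [[0,0.3,0],[0,0,0.5]]
    - [[0.05,0.45,0],[0,0,0.75]]
    - [[0.12,0.6,0],[0,0,1]]
    - [[0.175,0.675,0],[0,0,1]]
    - [[0.175,0.675,0],[0,0,1]]
    - [[0.175,0.675,0],[0,0,1]]

```text
time: 27.5
tool_pos: [0.6106, 0.3803, 0.2389]
tcp_rot: [-1.464, -0.672, 0.678]
wrist_force: [-0.3, -0.1, 0.2]
width: 0.997
```

>>> play_rows:
  motion:
    - [[0,0,-0.17],[0,0,1]]
    - [[0,0,-0.17],[0,0,1]]
    - [[0,0,-0.17],[0,0,1]]
    - [[0,0,-0.17],[0,0,1]]
    - [[0,0,-0.17],[0,0,1]]
    - [[0,0,-0.17],[0,0,1]]
    - [[0,0,-0.17],[0,0,1]]

```text
time: 28.38
tool_pos: [0.6115, 0.3807, 0.1731]
tcp_rot: [-1.172, -1.266, 1.265]
wrist_force: [-0.1, -0.2, 0.7]
width: 0.998
```

```bash
python3 lj.py w11.png
```

```text
t 28.38 tcp [0.6115 0.3807 0.1731] jaw 94.39 tilt [ 0.  0. -1.] w 0.998 F [-0.1 -0.2  0.7]
jar1 0.69 [ 0.6101  0.3853 -0.0011]
waste_jar 0.88 [0.525  0.3676 0.0014]
mask 0.57 [0.611  0.3806 0.0369] (611.4428100585938, 380.0610046386719) 18.28787612915039
```

View pics/w11.png

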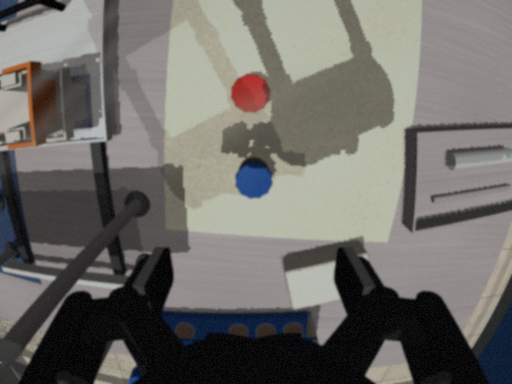

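>>> play_rows:
  motion:
    - [[0,0,-0.14],[0,0,0]]
    - [[0,0,-0.28],[0,0,0]]
    - [[0,0,-0.37],[0,0,0]]
    - [[0,0,-0.408],[0,0,0]]
    - [[0,0,-0.408],[0,0,0]]

```text
time: 29.2
tool_pos: [0.611, 0.3809, 0.0088]
tcp_rot: [-1.17, -1.265, 1.268]
wrist_force: [0.7, -0.1, -0.3]
width: 0.998
```

>>> play_rows:
  motion:
    - [[0,0,0],[0,0,0]]
    - [[0,0,0],[0,0,0]]
    - [[0,0,0],[0,0,0]]
    - [[0,0,0],[0,0,0]]
    - [[0,0,0],[0,0,0]]
  gripper: 1.0
  squeeze: 40

```text
time: 29.82
tool_pos: [0.6127, 0.3818, 0.0118]
tcp_rot: [-1.172, -1.27, 1.265]
wrist_force: [-0.8, 0.2, 5.8]
width: 0.405
```

>>> play_rows:
  motion:
    - [[0,0,0.12],[0,0,0]]
    - [[0,0,0.27],[0,0,0]]
    - [[0,0,0.42],[0,0,0]]
    - [[0,0,0.47],[0,0,0]]
    - [[0,0,0.47],[0,0,0]]

```text
time: 30.45
tool_pos: [0.6124, 0.3816, 0.1997]
tcp_rot: [-1.172, -1.27, 1.264]
wrist_force: [-0.4, 0.5, -1.4]
width: 0.407
```

>>> play_rows:
  motion:
    - [[-0.1,-0.1,0],[0,0,0]]
    - [[-0.173,-0.22,0],[0,0,0]]
    - [[-0.173,-0.36,0],[0,0,0]]
    - [[-0.173,-0.5,0],[0,0,0]]
    - [[-0.173,-0.63,0],[0,0,0]]
    - [[-0.173,-0.7,0],[0,0,0]]
    - [[-0.173,-0.7,0],[0,0,0]]
    - [[-0.173,-0.7,0],[0,0,0]]

```text
time: 31.45
tool_pos: [0.5411, 0.1014, 0.1954]
tcp_rot: [-1.168, -1.264, 1.268]
wrist_force: [-0.7, 0.2, -0.8]
width: 0.407
```

```bash
python3 -c "
from h import *
stat();snap('wrist','w12.png')
for l in ['jar1','tote1']:
    s=bot.read_state()
    for r in cams.mark_of('wrist',l): print(l,r['conf'],c2w('wrist',r['xyz'],s)[0])
"
```

```text
t 31.45 tcp [0.5411 0.1014 0.1954] jaw 94.5 tilt [-0.004  0.    -1.   ] w 0.407 F [-0.7  0.2 -0.8]
jar1 0.71 [0.53941833 0.10694155 0.17898555]
jar1 0.39 [ 0.73723143 -0.25074341 -0.00598089]
tote1 0.86 [0.54879934 0.11004309 0.0699452 ]
```

View pics/w12.png

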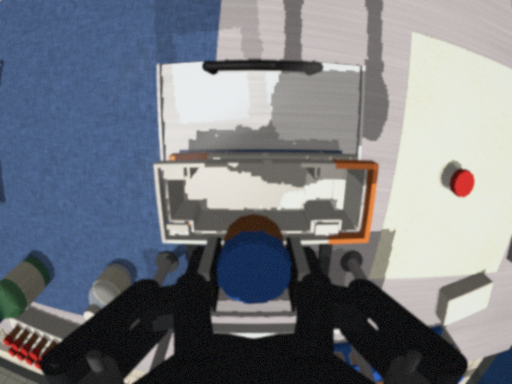

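>>> play_rows:
  motion:
    - [[0.002,-0.001,-0.1],[0,0,0]]
    - [[0.002,-0.001,-0.2],[0,0,0]]
    - [[0.002,-0.001,-0.26],[0,0,0]]
    - [[0.002,-0.001,-0.281],[0,0,0]]
    - [[0.002,-0.001,-0.281],[0,0,0]]
    - [[0.002,-0.001,-0.281],[0,0,0]]

```text
time: 32.35
tool_pos: [0.5444, 0.1011, 0.0867]
tcp_rot: [-1.172, -1.269, 1.266]
wrist_force: [-0.3, 0.9, 0.0]
width: 0.401
```

>>> play_rows:
  motion:
    - [[0,0,0],[0,0,0]]
    - [[0,0,0],[0,0,0]]
    - [[0,0,0.05],[0,0,0]]
    - [[0,0,0.15],[0,0,0]]
    - [[0,0,0.3],[0,0,0]]
    - [[0,0,0.4],[0,0,0]]
    - [[0,0,0.4],[0,0,0]]
    - [[0,0,0.4],[0,0,0]]
  gripper: 0.42

```text
time: 33.35
tool_pos: [0.5428, 0.1006, 0.2451]
tcp_rot: [-1.171, -1.267, 1.267]
wrist_force: [-0.6, 0.0, 0.0]
width: 0.582
```

```bash
python3 look.py .54 .11 w13.png .121; python3 -c "
from h import *
for l in ['jar1']:
    s=bot.read_state()
    for r in cams.mark_of('wrist',l): print(l,r['conf'],c2w('wrist',r['xyz'],s)[0])
"; python3 sc.py .54 .11 .121 s4.png
```

```text
t 33.35 tcp [0.5428 0.1006 0.2451] jaw 94.51 tilt [-0. -0. -1.] w 0.582 F [-0.6  0.   0. ]
mark 0.75 [0.5445 0.1109 0.0733]
2563 z 0.1204156151619123 ((540.9696655273438, 112.05631256103516), (72.10555267333984, 177.43878173828125), 5.233116149902344) long yaw -84.76688385009766
trimmed centre [0.5412 0.112 ] size 0.17637323340359828 0.07032329114288506
jar1 0.94 [0.54213733 0.1036867  0.06669852]
t 33.5 tcp [0.5419 0.1005 0.2433] jaw 94.52 tilt [-0.003 -0.    -1.   ] w 0.583 F [-0.4 -0.  -1.1]
rect (array([0., 0.]), (0.0, 0.0), 0.0, np.int64(0)) 0.0
mark 0.9 [ 0.4207 -0.3783 -0.0037]
mark 0.78 [ 0.5886 -0.3854 -0.0004]
mark 0.71 [0.5401 0.1128 0.0236]
mark 0.56 [ 0.5871 -0.4709  0.0464]
```

View pics/w13.png

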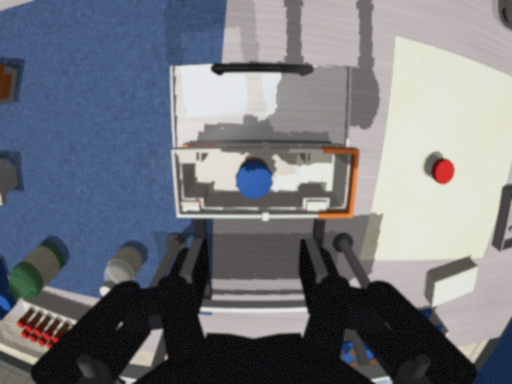

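View pics/c_s4.png

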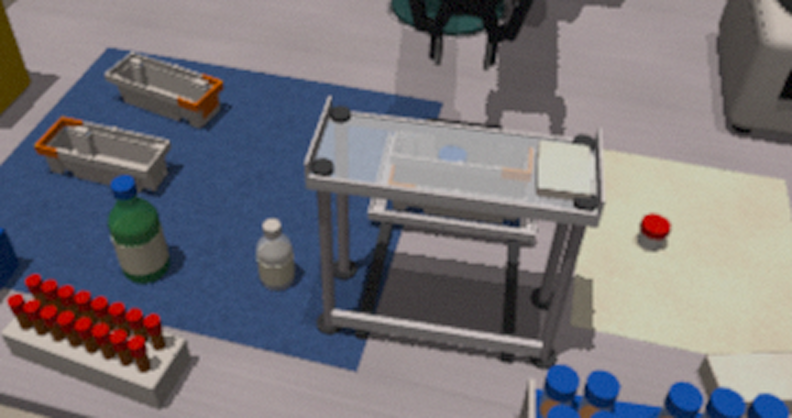

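>>> play_rows:
  motion:
    - [[0,-0.15,0],[0,0,-0.3]]
    - [[0,-0.3,0],[0,0,-0.6]]
    - [[0,-0.45,0],[0,0,-0.8]]
    - [[0,-0.6,0],[0,0,-1]]
    - [[0,-0.7,0],[0,0,-1]]
    - [[0,-0.7,0],[0,0,-1]]
  gripper: 0

```text
time: 34.35
tool_pos: [0.5425, -0.1819, 0.2442]
tcp_rot: [-1.464, -0.67, 0.673]
wrist_force: [0.1, 0.3, -0.5]
width: 1.001
```

>>> play_rows:
  motion:
    - [[0.03,-0.15,-0.03],[0,0,-0.3]]
    - [[0.06,-0.3,-0.06],[0,0,-0.6]]
    - [[0.115,-0.45,-0.12],[0,0,-0.8]]
    - [[0.115,-0.52,-0.12],[0,0,-1]]
    - [[0.115,-0.52,-0.12],[0,0,-1]]
    - [[0.115,-0.52,-0.12],[0,0,-1]]
    - [[0.115,-0.52,-0.12],[0,0,-1]]

```text
time: 35.22
tool_pos: [0.5895, -0.3856, 0.1976]
tcp_rot: [-1.57, -0.064, 0.064]
wrist_force: [-0.8, -0.1, -0.3]
width: 0.999
```

```bash
python3 look.py .589 -.387 w14.png
```

```text
t 35.23 tcp [ 0.5895 -0.3856  0.1976] jaw 4.68 tilt [ 0.  0. -1.] w 0.999 F [-0.8 -0.1 -0.3]
mark 0.62 [ 0.4218 -0.3792  0.0027]
mark 0.59 [ 0.5862 -0.3883 -0.0008]
mark 0.26 [ 0.7396 -0.2542 -0.0063]
1740 z 0.05263038123832468 ((589.2332153320312, -387.3080749511719), (176.78994750976562, 72.97403717041016), 88.1102523803711) long yaw 88.1102523803711
trimmed centre [ 0.5892 -0.3873] size 0.17587110731519878 0.07075717101005476
```

View pics/w14.png

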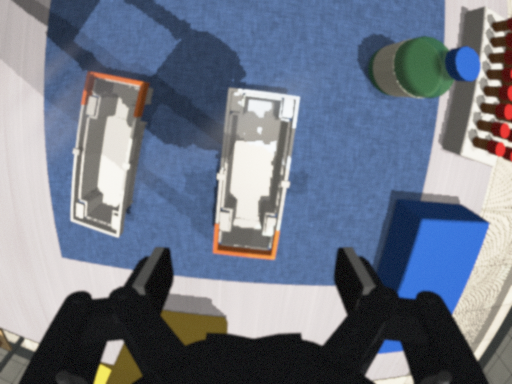

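>>> play_rows:
  motion:
    - [[-0.001,-0.004,-0.14],[0,0,-0.147]]
    - [[-0.001,-0.004,-0.28],[0,0,-0.147]]
    - [[-0.001,-0.004,-0.4],[0,0,-0.147]]
    - [[-0.001,-0.004,-0.445],[0,0,-0.147]]
    - [[-0.001,-0.004,-0.445],[0,0,-0.147]]
    - [[-0.001,-0.004,-0.445],[0,0,-0.147]]

```text
time: 36.08
tool_pos: [0.5907, -0.3901, 0.0223]
tcp_rot: [-1.573, 0.025, -0.032]
wrist_force: [-0.1, -0.3, 0.9]
width: 1.003
```

>>> play_rows:
  motion:
    - [[0,0,0],[0,0,0]]
    - [[0,0,0],[0,0,0]]
    - [[0,0,0],[0,0,0]]
    - [[0,0,0],[0,0,0]]
    - [[0,0,0],[0,0,0]]
  gripper: 1.0
  squeeze: 50

```text
time: 36.7
tool_pos: [0.5907, -0.3903, 0.0226]
tcp_rot: [-1.573, 0.025, -0.032]
wrist_force: [-0.0, 0.5, 6.2]
width: 0.791
```

>>> play_rows:
  motion:
    - [[0,0,0.12],[0,0,0]]
    - [[0,0,0.27],[0,0,0]]
    - [[-0.02,0.05,0.4],[0,0,0.04]]
    - [[-0.06,0.18,0.42],[0,0,0.1]]
    - [[-0.1,0.32,0.42],[0,0,0.147]]
    - [[-0.12,0.46,0.42],[0,0,0.147]]
    - [[-0.12,0.6,0.42],[0,0,0.147]]
    - [[-0.12,0.7,0.42],[0,0,0.147]]

```text
time: 37.7
tool_pos: [0.5402, -0.1067, 0.1879]
tcp_rot: [-1.57, -0.063, 0.062]
wrist_force: [0.7, -0.1, -0.3]
width: 0.785
```

>>> play_rows:
  motion:
    - [[0,0.14,0],[0,0,0]]
    - [[0,0.28,0],[0,0,0]]
    - [[0,0.42,0],[0,0,0]]
    - [[0,0.51,0],[0,0,0]]
    - [[0,0.543,0],[0,0,0]]
    - [[0,0.543,0],[0,0,0]]
    - [[0,0.543,0],[0,0,0]]
    - [[0,0.543,0],[0,0,0]]

```text
time: 38.7
tool_pos: [0.5408, 0.107, 0.1873]
tcp_rot: [-1.57, -0.061, 0.061]
wrist_force: [0.3, 0.2, -1.7]
width: 0.786
```

```bash
python3 held.py .223; python3 sc.py .54 .11 .223 s5.png
```

```text
t 38.7 tcp [0.5408 0.107  0.1873] jaw 4.42 tilt [-0. -0. -1.] w 0.786 F [ 0.3  0.2 -1.7]
n 7894 z 0.21765542533481694 centre est [0.5405 0.1096] width 0.06814348721412367
  mid across 0.5472947886055116 2350
  mid across 0.5473038930633112 1412
  mid across 0.5473653698133958 1440
t 38.75 tcp [0.5408 0.1071 0.1873] jaw 4.42 tilt [-0. -0. -1.] w 0.785 F [-0.6  0.8 -1. ]
rect (array([0.547 , 0.1117]), (83.96124267578125, 176.97036743164062), 4.586324691772461, np.int64(249)) -85.41367530822754
mark 0.97 [0.5412 0.1094 0.1687]
mark 0.95 [ 0.4176 -0.3746 -0.0008]
```

View pics/h.png

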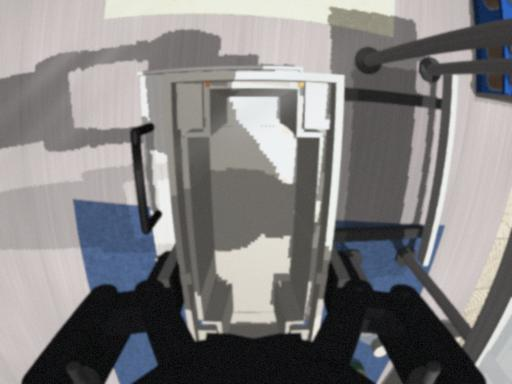

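>>> play_rows:
  motion:
    - [[0.002,0.006,-0.05],[0,0,0]]
    - [[0.002,0.006,-0.09],[0,0,0]]
    - [[0.002,0.006,-0.11],[0,0,0]]
    - [[0.002,0.006,-0.122],[0,0,0]]
    - [[0.002,0.006,-0.122],[0,0,0]]

```text
time: 39.48
tool_pos: [0.5413, 0.1107, 0.138]
tcp_rot: [-1.57, -0.061, 0.063]
wrist_force: [0.6, -0.1, -1.3]
width: 0.79
```

>>> play_rows:
  motion:
    - [[0,0,-0.005],[0,0,0]]
    - [[0,0,-0.01],[0,0,0]]
    - [[0,0,-0.01],[0,0,0]]

```text
time: 39.85
tool_pos: [0.5431, 0.1109, 0.1365]
tcp_rot: [-1.57, -0.065, 0.059]
wrist_force: [-0.2, -0.3, 4.8]
width: 0.785
```

>>> play_rows:
  motion:
    - [[0,0,0.005],[0,0,0]]
    - [[0,0,0.005],[0,0,0]]

```text
time: 40.1
tool_pos: [0.5415, 0.1108, 0.1366]
tcp_rot: [-1.57, -0.062, 0.062]
wrist_force: [-0.3, -0.1, 1.7]
width: 0.788
```

>>> play_rows:
  motion:
    - [[0,0,0],[0,0,0]]
    - [[0,0,0],[0,0,0]]
    - [[0,0,0],[0,0,0]]
    - [[0,0,0.1],[0,0,0]]
    - [[0,0,0.22],[0,0,0]]
    - [[0,0,0.35],[0,0,0]]
    - [[0,0,0.38],[0,0,0]]
    - [[0,0,0.38],[0,0,0]]
    - [[0,0,0.38],[0,0,0]]
  gripper: 0

```text
time: 41.22
tool_pos: [0.5404, 0.1105, 0.2862]
tcp_rot: [-1.57, -0.059, 0.065]
wrist_force: [0.3, -0.1, 0.2]
width: 1.004
```

```bash
python3 look.py .54 .11 w15.png .167; python3 -c "
from h import *
snap('side','side4.png')"
```

```text
t 41.23 tcp [0.5404 0.1105 0.2862] jaw 4.52 tilt [-0.004 -0.001 -1.   ] w 1.004 F [ 0.3 -0.1  0.2]
mark 0.6 [0.539  0.1125 0.1128]
2281 z 0.1665347923498658 ((541.5485229492188, 113.06999206542969), (72.9296875, 177.241943359375), 4.540212631225586) long yaw -85.45978736877441
trimmed centre [0.5411 0.1132] size 0.17678749968255603 0.0699357510087294
```

View pics/side4.png

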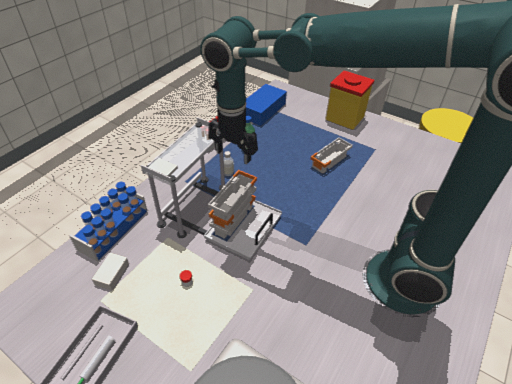

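>>> play_rows:
  motion:
    - [[0,-0.15,0],[0,0,0]]
    - [[0,-0.3,0],[0,0,0]]
    - [[-0.1,-0.45,0],[0,0,-0.1]]
    - [[-0.15,-0.6,0],[0,0,-0.2]]
    - [[-0.2,-0.7,0],[0,0,-0.327]]
    - [[-0.2,-0.7,0],[0,0,-0.327]]

```text
time: 42.12
tool_pos: [0.4596, -0.1721, 0.2874]
tcp_rot: [-1.566, 0.146, -0.143]
wrist_force: [0.2, 0.6, 0.1]
width: 0.997
```

>>> play_rows:
  motion:
    - [[-0.05,-0.15,-0.1],[0,0,0]]
    - [[-0.098,-0.3,-0.2],[0,0,0]]
    - [[-0.098,-0.45,-0.225],[0,0,0]]
    - [[-0.098,-0.516,-0.225],[0,0,0]]
    - [[-0.098,-0.516,-0.225],[0,0,0]]
    - [[-0.098,-0.516,-0.225],[0,0,0]]
    - [[-0.098,-0.516,-0.225],[0,0,0]]

```text
time: 43.0
tool_pos: [0.4229, -0.3742, 0.1985]
tcp_rot: [-1.566, 0.138, -0.138]
wrist_force: [-0.2, 1.1, 0.9]
width: 1.0
```

```bash
python3 look.py .421 -.375 w16.png
```

```text
t 43.0 tcp [ 0.4229 -0.3742  0.1985] jaw -10.09 tilt [ 0.     0.001 -1.   ] w 1.0 F [-0.2  1.1  0.9]
mark 0.8 [ 0.421  -0.3757  0.0007]
1818 z 0.0527073998801222 ((423.31378173828125, -375.1983337402344), (177.54200744628906, 72.64190673828125), 78.3836898803711) long yaw 78.3836898803711
trimmed centre [ 0.4229 -0.3747] size 0.17648572557219824 0.06967587325918224
```

View pics/w16.png

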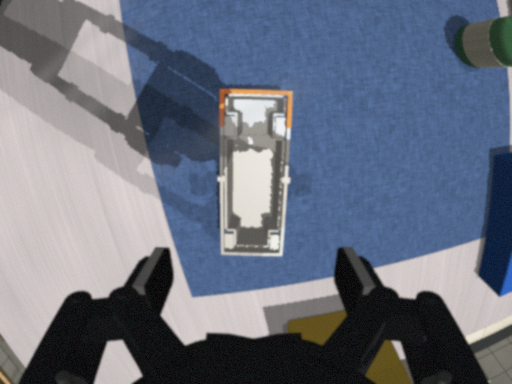

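>>> play_rows:
  motion:
    - [[0,-0.002,-0.14],[0,0,-0.024]]
    - [[0,-0.002,-0.28],[0,0,-0.024]]
    - [[0,-0.002,-0.4],[0,0,-0.024]]
    - [[0,-0.002,-0.447],[0,0,-0.024]]
    - [[0,-0.002,-0.447],[0,0,-0.024]]
    - [[0,-0.002,-0.447],[0,0,-0.024]]

```text
time: 43.85
tool_pos: [0.424, -0.3779, 0.022]
tcp_rot: [-1.568, 0.152, -0.157]
wrist_force: [0.2, 0.2, -0.3]
width: 1.003
```

>>> play_rows:
  motion:
    - [[0,0,0],[0,0,0]]
    - [[0,0,0],[0,0,0]]
    - [[0,0,0],[0,0,0]]
    - [[0,0,0],[0,0,0]]
    - [[0,0,0],[0,0,0]]
  gripper: 1.0
  squeeze: 50

```text
time: 44.48
tool_pos: [0.4239, -0.3781, 0.0223]
tcp_rot: [-1.568, 0.152, -0.157]
wrist_force: [0.3, 0.1, 6.2]
width: 0.783
```

>>> play_rows:
  motion:
    - [[0,0,0.12],[0,0,0]]
    - [[0,0,0.27],[0,0,0]]
    - [[0.02,0.05,0.4],[0,0,0.04]]
    - [[0.06,0.15,0.5],[0,0,0.1]]
    - [[0.1,0.28,0.53],[0,0,0.2]]
    - [[0.14,0.42,0.53],[0,0,0.3]]
    - [[0.18,0.56,0.53],[0,0,0.347]]
    - [[0.22,0.7,0.53],[0,0,0.347]]
    - [[0.22,0.7,0.53],[0,0,0.347]]

```text
time: 45.6
tool_pos: [0.5109, -0.0928, 0.2323]
tcp_rot: [-1.569, -0.065, 0.063]
wrist_force: [-0.9, -0.0, -1.6]
width: 0.781
```

>>> play_rows:
  motion:
    - [[0.03,0.13,0],[0,0,0]]
    - [[0.06,0.26,0],[0,0,0]]
    - [[0.076,0.39,0],[0,0,0]]
    - [[0.076,0.48,0],[0,0,0]]
    - [[0.076,0.514,0],[0,0,0]]
    - [[0.076,0.514,0],[0,0,0]]
    - [[0.076,0.514,0],[0,0,0]]
    - [[0.076,0.514,0],[0,0,0]]

```text
time: 46.6
tool_pos: [0.5408, 0.1077, 0.2317]
tcp_rot: [-1.57, -0.058, 0.058]
wrist_force: [0.1, -0.6, -1.7]
width: 0.787
```

```bash
python3 held.py .263; python3 sc.py .54 .11 .263 s6.png
```

```text
t 46.6 tcp [0.5408 0.1077 0.2317] jaw 4.24 tilt [ 0. -0. -1.] w 0.787 F [ 0.1 -0.6 -1.7]
n 11369 z 0.2619631056615062 centre est [0.5408 0.1109] width 0.06905586353924253
  mid across 0.5477194228372464 3488
  mid across 0.547641370012959 3470
  mid across 0.5464296554428936 1502
t 46.65 tcp [0.5408 0.1079 0.2317] jaw 4.25 tilt [ 0. -0. -1.] w 0.783 F [-0.8 -0.5 -0.7]
rect (array([0.5478, 0.1129]), (84.21083068847656, 175.95213317871094), 4.6758131980896, np.int64(473)) -85.3241868019104
mark 0.93 [0.5416 0.1126 0.1153]
mark 0.76 [0.5395 0.1111 0.0202]
mark 0.66 [0.5354 0.1128 0.2065]
```

View pics/h.png

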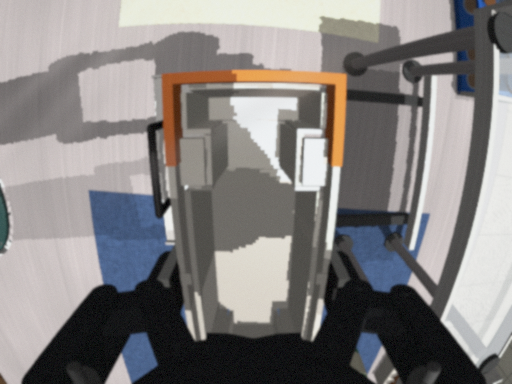

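>>> play_rows:
  motion:
    - [[0.001,0.005,-0.05],[0,0,0]]
    - [[0.001,0.005,-0.085],[0,0,0]]
    - [[0.001,0.005,-0.105],[0,0,0]]
    - [[0.001,0.005,-0.118],[0,0,0]]
    - [[0.001,0.005,-0.118],[0,0,0]]

```text
time: 47.38
tool_pos: [0.5409, 0.1111, 0.184]
tcp_rot: [-1.57, -0.059, 0.06]
wrist_force: [0.3, 0.3, -1.6]
width: 0.785
```

>>> play_rows:
  motion:
    - [[0,0,-0.005],[0,0,0]]
    - [[0,0,-0.01],[0,0,0]]
    - [[0,0,-0.01],[0,0,0]]

```text
time: 47.75
tool_pos: [0.5423, 0.1113, 0.1823]
tcp_rot: [-1.57, -0.062, 0.057]
wrist_force: [-0.8, -0.5, 5.1]
width: 0.79
```

Contact exactly at the expected height (0.182). Release and look.

>>> play_rows:
  motion:
    - [[0,0,0.005],[0,0,0]]
    - [[0,0,0.005],[0,0,0]]

```text
time: 48.0
tool_pos: [0.541, 0.1111, 0.1823]
tcp_rot: [-1.57, -0.059, 0.06]
wrist_force: [-0.6, 0.1, -0.3]
width: 0.782
```

>>> play_rows:
  motion:
    - [[0,0,0],[0,0,0]]
    - [[0,0,0],[0,0,0]]
    - [[0,0,0],[0,0,0]]
    - [[0,0,0.1],[0,0,0]]
    - [[0,0,0.22],[0,0,0]]
    - [[0,0,0.35],[0,0,0]]
    - [[0,0,0.38],[0,0,0]]
    - [[0,0,0.38],[0,0,0]]
    - [[0,0,0.38],[0,0,0]]
  gripper: 0

```text
time: 49.12
tool_pos: [0.5401, 0.1109, 0.3322]
tcp_rot: [-1.57, -0.057, 0.062]
wrist_force: [-0.7, 0.0, -0.3]
width: 1.002
```

```bash
python3 look.py .54 .11 w17.png .213; python3 -c "
from h import *
snap('side','side5.png')"; python3 sc.py .54 .11 .214 s7.png
```

```text
t 49.12 tcp [0.5401 0.1109 0.3322] jaw 4.34 tilt [-0.004 -0.001 -1.   ] w 1.002 F [-0.7  0.  -0.3]
2336 z 0.21263610794304227 ((540.4344482421875, 114.02974700927734), (73.01722717285156, 176.8963165283203), 4.4354658126831055) long yaw -85.5645341873169
trimmed centre [0.5404 0.1143] size 0.17599332286295002 0.07069342945153816
t 49.27 tcp [0.5402 0.111  0.3322] jaw 4.34 tilt [-0.004 -0.001 -1.   ] w 1.0 F [-0.5 -0.1  0.1]
rect (array([0.5421, 0.1158]), (74.00129699707031, 176.45265197753906), 3.931699752807617, np.int64(431)) -86.06830024719238
mark 0.63 [0.5457 0.1136 0.021 ]
mark 0.6 [0.5374 0.1141 0.1574]
```

View pics/side5.png

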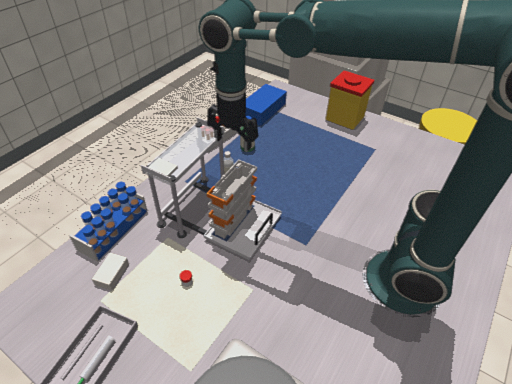

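View pics/w17.png

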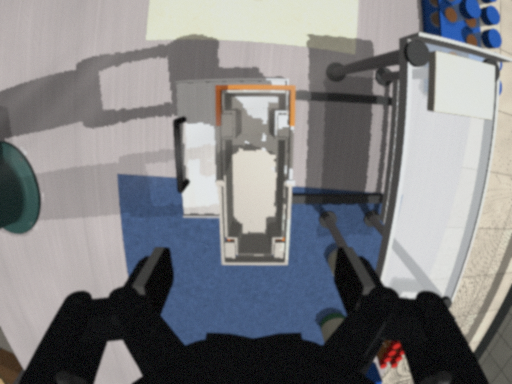

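>>> play_rows:
  motion:
    - [[-0.15,-0.01,0],[0,0,0]]
    - [[-0.285,-0.025,0],[0,0,0]]
    - [[-0.285,-0.025,0],[0,0,0]]
    - [[-0.285,-0.025,-0.15],[0,0,0]]
    - [[-0.285,-0.025,-0.3],[0,0,0]]
    - [[-0.285,-0.025,-0.4],[0,0,0]]
    - [[-0.285,-0.025,-0.4],[0,0,0]]
    - [[-0.285,-0.025,-0.4],[0,0,0]]
  gripper: 0.4

```text
time: 50.38
tool_pos: [0.4288, 0.1013, 0.1761]
tcp_rot: [-1.57, -0.061, 0.058]
wrist_force: [-0.4, 0.2, -0.3]
width: 0.599
```

```bash
python3 - <<'E'
from h import *
s=stat(); p,d=snap('wrist','w18.png'); W=wcloud(d,s)
m=(W[...,2]>.058)&(W[...,2]<.085)&(abs(W[...,0]-.43)<.04)&(abs(W[...,1]-.11)<.09)
P=W[m];print(m.sum(),P.mean(0)); print(cv2.minAreaRect((P[:,:2]*1000).astype(np.float32)))
E
```

```text
t 50.38 tcp [0.4288 0.1013 0.1761] jaw 4.34 tilt [ 0.002  0.    -1.   ] w 0.599 F [-0.4  0.2 -0.3]
1286 [0.43107073 0.10500381 0.06862537]
((431.5620422363281, 101.25724029541016), (9.545816421508789, 108.10431671142578), 4.217057228088379)
```

View pics/w18.png

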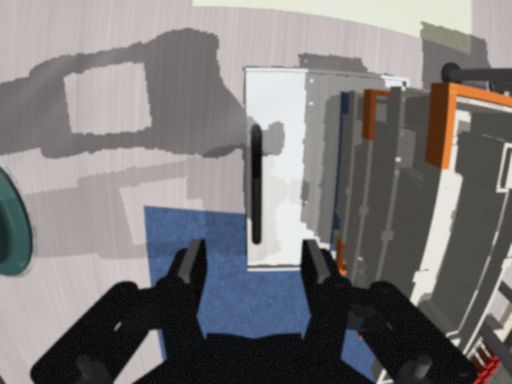

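>>> play_rows:
  motion:
    - [[0.003,0,-0.12],[0,0,0]]
    - [[0.003,0,-0.24],[0,0,0]]
    - [[0.003,0,-0.323],[0,0,0]]
    - [[0.003,0,-0.323],[0,0,0]]
    - [[0.003,0,-0.323],[0,0,0]]

```text
time: 51.05
tool_pos: [0.4309, 0.1015, 0.0477]
tcp_rot: [-1.569, -0.063, 0.056]
wrist_force: [0.8, -1.0, -0.0]
width: 0.603
```

>>> play_rows:
  motion:
    - [[0,0,0],[0,0,0]]
    - [[0,0,0],[0,0,0]]
    - [[0,0,0],[0,0,0]]
    - [[0,0,0],[0,0,0]]
    - [[0,0,0],[0,0,0]]
  gripper: 1.0
  squeeze: 30

```text
time: 51.68
tool_pos: [0.4299, 0.1014, 0.0468]
tcp_rot: [-1.57, -0.062, 0.057]
wrist_force: [-0.6, 0.0, 7.0]
width: 0.106
```

>>> play_rows:
  motion:
    - [[0.006,0.0005,0],[0,0,0]]
    - [[0.018,0.0014,0],[0,0,0]]
    - [[0.035,0.0026,0],[0,0,0]]
    - [[0.055,0.0041,0],[0,0,0]]
    - [[0.075,0.0056,0],[0,0,0]]
    - [[0.095,0.0071,0],[0,0,0]]
    - [[0.115,0.0086,0],[0,0,0]]
    - [[0.135,0.0101,0],[0,0,0]]
    - [[0.15,0.0113,0],[0,0,0]]
    - [[0.158,0.0119,0],[0,0,0]]

```text
time: 52.92
tool_pos: [0.4929, 0.1063, 0.0468]
tcp_rot: [-1.569, -0.061, 0.058]
wrist_force: [-2.2, 1.6, 8.3]
width: 0.096
```

```bash
python3 -c "
from h import *
stat();snap('side','side6.png')"; python3 sc.py .605 .117 .214 s8.png
```

```text
t 52.92 tcp [0.4929 0.1063 0.0468] jaw 4.33 tilt [ 0.002  0.001 -1.   ] w 0.096 F [-2.2  1.6  8.3]
t 52.98 tcp [0.4934 0.1064 0.0469] jaw 4.34 tilt [ 0.003  0.001 -1.   ] w 0.102 F [-0.2  0.   7.1]
rect (array([0.5556, 0.1183]), (110.91555786132812, 176.61090087890625), 3.0411105155944824, np.int64(455)) -86.95888948440552
mark 0.91 [0.6028 0.1173 0.0674]
mark 0.86 [0.5993 0.1202 0.1575]
mark 0.6 [0.6035 0.1161 0.0227]
```

View pics/side6.png

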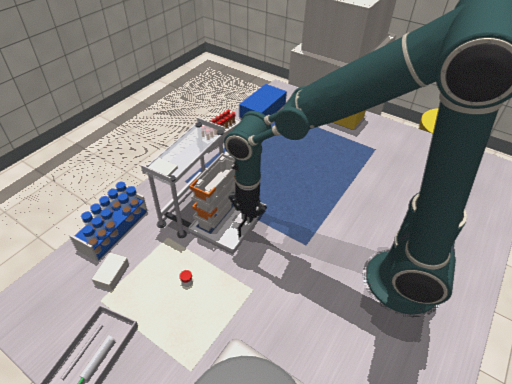

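Pile standing; continue (remaining ≈ 0.092 m).

>>> play_rows:
  motion:
    - [[0.008,0.0006,0],[0,0,0]]
    - [[0.022,0.0017,0],[0,0,0]]
    - [[0.042,0.0032,0],[0,0,0]]
    - [[0.065,0.0049,0],[0,0,0]]
    - [[0.09,0.0068,0],[0,0,0]]
    - [[0.115,0.0086,0],[0,0,0]]
    - [[0.14,0.0105,0],[0,0,0]]
    - [[0.165,0.0124,0],[0,0,0]]
    - [[0.185,0.0139,0],[0,0,0]]
    - [[0.195,0.0146,0],[0,0,0]]

```text
time: 54.32
tool_pos: [0.5708, 0.1124, 0.0469]
tcp_rot: [-1.569, -0.061, 0.058]
wrist_force: [-0.7, 1.0, 7.5]
width: 0.104
```

>>> play_rows:
  motion:
    - [[0.01,0.001,0],[0,0,0]]
    - [[0.018,0.001,0],[0,0,0]]
    - [[0.022,0.002,0],[0,0,0]]
    - [[0.022,0.002,0],[0,0,0]]

```text
time: 54.82
tool_pos: [0.5796, 0.1131, 0.0469]
tcp_rot: [-1.569, -0.061, 0.058]
wrist_force: [-0.0, 0.3, 5.7]
width: 0.103
```

>>> play_rows:
  motion:
    - [[0.003,0,0],[0,0,0]]
    - [[0.006,0.0005,0],[0,0,0]]
    - [[0.01,0.001,0],[0,0,0]]
    - [[0.01,0.001,0],[0,0,0]]

```text
time: 55.32
tool_pos: [0.5834, 0.1134, 0.0468]
tcp_rot: [-1.569, -0.061, 0.058]
wrist_force: [-1.3, 0.8, 6.0]
width: 0.103
```

>>> play_rows:
  motion:
    - [[0.003,0,0],[0,0,0]]
    - [[0.006,0.0005,0],[0,0,0]]
    - [[0.008,0.0005,0],[0,0,0]]
    - [[0.008,0.0005,0],[0,0,0]]

```text
time: 55.82
tool_pos: [0.585, 0.1135, 0.0468]
tcp_rot: [-1.569, -0.058, 0.06]
wrist_force: [-5.2, 0.2, 10.2]
width: 0.102
```

>>> play_rows:
  motion:
    - [[0.003,0,0],[0,0,0]]
    - [[0.005,0,0],[0,0,0]]
    - [[0.005,0,0],[0,0,0]]

```text
time: 56.2
tool_pos: [0.585, 0.1135, 0.0468]
tcp_rot: [-1.57, -0.055, 0.064]
wrist_force: [-10.6, 1.3, 14.9]
width: 0.102
```

>>> play_rows:
  motion:
    - [[-0.008,0,0],[0,0,0]]
    - [[-0.008,0,0],[0,0,0]]

```text
time: 56.45
tool_pos: [0.585, 0.1135, 0.0469]
tcp_rot: [-1.569, -0.061, 0.058]
wrist_force: [-1.3, 1.0, 6.6]
width: 0.103
```

>>> play_rows:
  motion:
    - [[0,0,0],[0,0,0]]
    - [[0,0,0],[0,0,0]]
    - [[0,0,0],[0,0,0]]
  gripper: 0.6

```text
time: 56.82
tool_pos: [0.584, 0.113, 0.0449]
tcp_rot: [-1.57, -0.059, 0.06]
wrist_force: [0.6, -0.7, 0.9]
width: 0.402
```

>>> play_rows:
  motion:
    - [[0,0,0.1],[0,0,0]]
    - [[0,0,0.2],[0,0,0]]
    - [[-0.1,0,0.3],[0,0,0]]
    - [[-0.25,0,0.38],[0,0,0]]
    - [[-0.35,0,0.4],[0,0,0]]
    - [[-0.35,0,0.4],[0,0,0]]
    - [[-0.35,0,0.4],[0,0,0]]

```text
time: 57.7
tool_pos: [0.4448, 0.1131, 0.2053]
tcp_rot: [-1.57, -0.06, 0.059]
wrist_force: [-0.8, -0.8, -0.4]
width: 0.399
```

```bash
python3 - <<'E'
from h import *
np.set_printoptions(precision=4,suppress=True)
s=stat(); p,d=snap('wrist','w19.png'); W=wcloud(d,s); print('wrist')
for l in ['tray_handle','tray_seat','tote1','bay','waste_jar']:
    for r in cams.mark_of('wrist',l): print(l,round(r['conf'],2),c2w('wrist',r['xyz'],s)[0])
p,d=snap('scene','s9.png'); cv2.imwrite('pics/c_s9.png',cv2.resize(p[110:300,90:450],None,fx=2.2,fy=2.2,interpolation=cv2.INTER_CUBIC)[:,:,::-1])
for l in ['tray_seat','tray_handle','tote1','jar1','waste_jar','spray','gel']:
    for r in cams.mark_of('scene',l): print(l,round(r['conf'],2),c2w('scene',r['xyz'])[0])
snap('side','side7.png')
E
```

```text
t 57.7 tcp [0.4448 0.1131 0.2053] jaw 4.35 tilt [ 0.001  0.    -1.   ] w 0.399 F [-0.8 -0.8 -0.4]
wrist
tray_handle 0.71 [0.5854 0.1145 0.0657]
tote1 0.88 [0.6997 0.1294 0.0192]
tote1 0.63 [0.7025 0.1225 0.067 ]
bay 0.65 [ 0.7015  0.1223 -0.0052]
waste_jar 0.72 [ 0.7149 -0.0805 -0.0006]
tray_seat 0.58 [0.6991 0.1237 0.0204]
tote1 0.95 [0.6931 0.1247 0.116 ]
tote1 0.94 [0.6985 0.1249 0.0237]
tote1 0.91 [0.6893 0.1228 0.1583]
tote1 0.75 [0.6924 0.1258 0.0696]
waste_jar 0.46 [0.5295 0.3709 0.0013]
gel 0.73 [ 0.7082 -0.0819  0.0011]
```

View pics/side7.png

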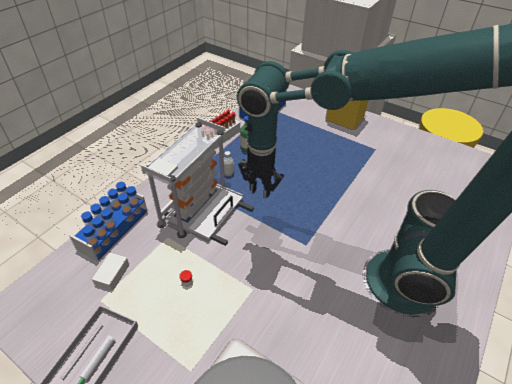

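View pics/w19.png

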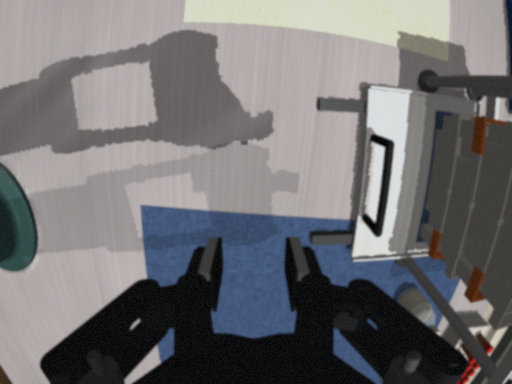

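View pics/c_s9.png

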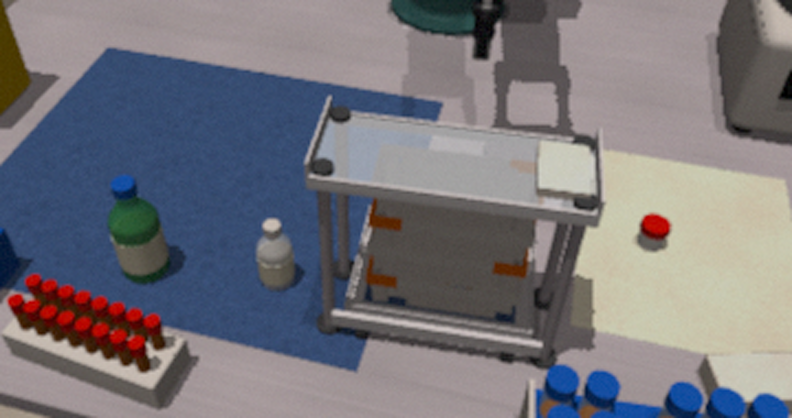

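```bash
python3 -c "
from h import *
stat();print(bot.finish_job())"
```

```text
t 58.45 tcp [0.4443 0.1131 0.2053] jaw 4.34 tilt [ 0.  0. -1.] w 0.4 F [-0.2 -0.9  0.1]
the job is handed in; nothing more can be done
None
```

I finished the task and handed the job in at 58.5 s; `finish_job` gives no verdict, so the result is known only from my own checks.

**What I did:**
- I rolled the tray out until it hit its stop.
- I stacked all four totes across the blue mat with orange ends alternating. None needed a half turn, because two already faced each way.
- The two blue-capped jars present went one into the bottom tote and one into the second. I found no third jar.
- I then pushed the tray home until the force rose at the stop.

**Last checks:**
- **Stacking:** With the tray still out, the four rim tops were 46 mm apart each time, and each tote touched down at the expected height.
- **After the push:** The pictures show the pile upright under the shelf. The network put the four tote bases at about 24, 70, 116 and 158 mm above the bench. The tote centres were within about 10 mm of the mat centre; the top one (158 mm, 10 mm off) was off most, partly network error.
- **Tray:** The handle was at x = 0.585 m, which is its computed home position.
- **Bystanders:** The red-capped jar and the gel bottle are where they started by measurement. The spray bottle was only checked by eye, because the network missed it in the last picture.
- **Arm:** It was clear of everything, with about 1 N at the wrist.

**Disagreement:** Just before the push home, the handle sat about 4–5 mm further in than when fully out. The tray had either crept in while I was stacking, or it was measurement error. It was still well past the 0.12 m the stacking step needs.

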